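# Put the rhythm sticks and jacks case away in the pull-out tray

### The arm

A 6-joint arm with a two-finger parallel gripper is mounted at the origin on the work surface. World frame = base frame: x ahead of the robot, y to its left, z up, the work surface at z = 0. Lengths are in m, angles in rad, forces in N, time in s.
With the tool pointing down it reaches from about 0.25 to 0.85 m from the base axis. Payload 12.5 kg.
Tool frame: the origin (TCP) lies between the finger pads; the fingertips stand 8 mm ahead of it and the grasp point (between the pads) lies 11 mm behind it; z points along the fingers, y is the direction in which the jaws open and shut (so a half turn about z gives the same grasp; the last joint's range is limited). The gripper opens to 93 mm and grips with 3 to 60 N. Pads are 15 mm wide; open, the fingers measure 128 mm over their backs; the gripper's body (75 mm by 188 mm) begins 65 mm behind the grasp point.
Start: joints at [-1.243, 0.351, 1.652, -0, 1.139, -0.085], TCP at [0.221, -0.504, 0.227] pointing down, gripper open.
Joint ranges: [-2.75, 2.75], [-0.79, 2.1], [0.01, 2.65], [-1.57, 4.71], [0.07, 3.14], [-2.87, 2.87]. Speed limits (rad/s): [2.22, 2.22, 2.79, 3.14, 3.14, 3.14].

### API

Orientations are given as a unit quaternion [x, y, z, w].
In Python, from plant import robot, imaging gives the robot as it stands. The module is installed in compiled form; this text tells all that it offers.
- The arm moves only by the shell command python3 -m pendant 'ROWS' [OPENING] [FORCE]. ROWS is JSON, a list of rows, each a list of 6 numbers: the shift along the world's x, y, z scaled (see below), then the turn, a rotation vector about the world's x, y, z scaled (see below). A call has 1 to 8 rows; each row shifts and turns the commanded pose from where the row before left it; what a row does not reach is not made up. The controller multiplies each number of a shift by 250 mm and each number of a turn by pi rad. A row lasts 1/12 s, in which the tool goes at most 41.7 mm and 7.16 degrees, less where a joint would pass 70% of its speed; a pose out of reach is approached as far as the arm can. A call with a number of a shift or a turn outside -1 to 1 is refused whole. A call with a gripper value outside its range is refused whole. OPENING is the opening in per cent of the stroke, from 0 (shut) to 100 (fully open), set as the call begins (- or left out, the last holds). The fingers move at their own pace and stop on an object; FORCE is the grip in N (left out, the last holds). Time passes only in rows, so rows that do not move let the fingers close. It gives the time, the measured TCP pose, the force and the opening at its end, in the units of the state.
- robot.get_state(): the state, without advancing time (a new reading comes with each control period).
- imaging.snapshot(name): name is "scene" or "top"; returns (picture, depth): 384x512x3 uint8, red, green, blue; 384x512 float32, m along the optical axis (not along the pixel's ray), 0 where there is no reading.
- imaging.camera_info(name): a dict with "intrinsics" (3x3 intrinsics, pixels), "k1" (the pictures are not rectified: a ray, as slopes to the right and down, at radius r is drawn at 1 + k1 r^2 times it, then the intrinsics apply), "R" (3x3) and "t" (3): a world point X has camera coordinates R X + t. Camera axes: x right, y down, z forward; pixel columns grow to the right and rows downward; lengths in m; the calibration is good to about 2 mm. A picture is of the moment at which its call begins. camera_info takes no time and is no camera call.
- robot.hand_in(): hands the job in, once; it reports no verdict.
Trained networks look in the newest picture that a camera, given by its name, has taken for a name from the list of things; names that differ only in an ending like _2 or _b are one class to them, and where a whole thing is asked for, a point or a joint stands for the part that bears it (a point fixed in the world has none). Each returns a list of dicts, best first, with "confidence" (0 to 1); they miss things now and then, are a little off and sometimes report something else, mostly with a low value. They report only what shows in the picture. A call takes as long as a camera call.
- imaging.silhouettes(camera, label): "pixels" (384x512 bool, what is visible of it) and "pixel" ([column, row] in pixels, amid what is visible of it).
The state is a dict: "clock": time; "joint_pos": joint angles; "qvel": joint speeds; "joint_efforts": joint torques, N m; "tcp_pos": TCP position; "tcp_rot": TCP orientation; "wrist_force": force on the tool from outside, world axes, zero at the start; "ft_torque": the same for the moment, N m; "width": opening from 0.0 (shut) to 1.0 (fully open).
Only numpy, scipy, OpenCV 4.12 (cv2) and the standard library are available. Lean on these libraries where they do the work, as an engineer would, in place of code of your own. Each camera call takes 0.05 s, during which the arm holds its last target.

### The job

I need the little round stand free: first lift the caddy of rhythm sticks off it and set it upright in the middle of the cork mat. Then pull out the plywood tray, take all the sticks out of the caddy and lay them in the tray along with the white jacks case, and push the tray fully home. Leave the jar, the egg cup and the dish of marbles where they are.

Things in the scene. Friction and masses are not known exactly. Their poses are not given: they have to be found in the camera images.
- caddy_handle (a point): Middle of the crossbar of the steel bail handle that stands up from the middle of the stick caddy, 145 mm above the caddy's underside. The crossbar is 14 x 14 mm in section and 62 mm long along this point's x axis (pinch it along y); z is up. Two legs, 10 x 14 mm, carry it at x = +/-26 mm.
- caddy_rim (a point): Centre of the caddy at the height of its rim, axes as caddy_handle. The caddy is a loose plywood block 108 x 108 mm, 65 mm high, about 0.5 kg, standing on the stand at first. Its four square wells (28 mm wide, floor 57 mm below the rim) are centred at x = +/-35, y = +/-35 mm. Fingers closing on a stick along x clear the handle.
- stand_top (a point): Centre of the top of a fixed low round bamboo stand, 170 mm across, top 45 mm above the work surface.
- mat_top (a point): Centre of the top of a fixed round cork mat, 180 mm across, 5 mm thick, lying beside the stand (which of the two is nearer the unit varies).
- tray (a joint): How far the plywood tray is pulled out of the bamboo unit, m: 0 fully home, 0.16 fully out. It slides along the unit's -x (towards the robot), friction about 1.5 N, and stays where it is left. It starts 0 to 0.05 out.
- tray_in (a point): Centre of the tray's inner floor, 16 mm above the work surface; moves with the tray. x points into the unit (the tray opens towards -x), y along the tray's width, z up. The floor measures 210 mm (x) by 300 mm (y); the side walls are 54 mm high, the top of the front panel is 70 mm above the floor.
- unit_front (a point): Middle of the front upper edge of the fixed brown bamboo unit the tray slides in, 100 mm above the work surface; axes as tray_in. The unit is 240 mm deep (to +x), 360 mm wide (y); its top board leaves 72 mm above the tray floor. Only the part of the tray in front of this edge can be reached; what stands higher than 72 mm blocks it.
- tray_handle (a point): Middle of the steel bar handle on the tray's front: a bar 110 mm long along y, 11 mm thick, 35 mm in front of the panel, 55 mm above the work surface; moves with the tray, axes as tray_in.
- case_center (a point): Centre of the white plastic jacks case (closed, lid clipped on; loose), 88 x 60 x 34 mm along its x, y, z, about 90 g; lies flat on the work surface behind the stand and mat.
- jar: Glass pill-shaped jar, 58 mm across, 90 mm high, loose, standing on the unit's top; origin under its centre. Leave alone.
- egg_cup: White ceramic egg cup, 50 mm across, 62 mm high, loose, on the unit's top; origin under its centre. Leave alone.
- dish: White ceramic dish of marbles, 100 mm across, 32 mm high, loose, on the work surface; origin under its centre. Leave alone.
- stick1_center (a point): Centre of a round dark wooden rhythm stick, 22 mm in diameter, 150 mm long along its z axis, 45 g, loose; it starts upright in a well of the caddy (93 mm stick out above the rim). Two to four sticks are there; None if absent. Once let go on a floor it may roll.
- stick2_center (a point): Centre of a round dark wooden rhythm stick, 22 mm in diameter, 150 mm long along its z axis, 45 g, loose; it starts upright in a well of the caddy (93 mm stick out above the rim). Two to four sticks are there; None if absent. Once let go on a floor it may roll.
- stick3_center (a point): Centre of a round dark wooden rhythm stick, 22 mm in diameter, 150 mm long along its z axis, 45 g, loose; it starts upright in a well of the caddy (93 mm stick out above the rim). Two to four sticks are there; None if absent. Once let go on a floor it may roll.
- stick4_center (a point): Centre of a round dark wooden rhythm stick, 22 mm in diameter, 150 mm long along its z axis, 45 g, loose; it starts upright in a well of the caddy (93 mm stick out above the rim). Two to four sticks are there; None if absent. Once let go on a floor it may roll.

How it is judged:
By the outcome, as a careful person would: the job done as asked, in the order asked, and still so for the second after the job is handed in, with the robot touching nothing.
Of stick1, stick2, stick3, stick4 only 2 to 4 are there at a start; the rules pass over those that are not, and their reading is None.
At some moment in a run one of case may be knocked a few centimetres aside while the robot is not near it.
Once in a run the grip may slacken for a moment while it holds something.
It also fails if it takes over 210 s, if anything falls off the work surface, if the arm or the gripper's body presses on something with over 40 N, if the wrist force passes 120 N, or if a joint passes its speed limit or range.

## Working session

There is one attempt and no reset: what is moved stays moved. The work goes in short steps, Python scripts to look and compute and a shell command to move; the robot and the scene stay as the last step left them, time stands still between calls to the robot, and variables do not carry over. Pictures are saved under pics/ and viewed, and the job is handed in when it is done.

```bash
ls; mkdir -p pics
cat > h.py <<'E'
import numpy as np, cv2
from plant import robot, imaging
def snap(n,fn=None):
    p,d=imaging.snapshot(n)
    if fn: cv2.imwrite('pics/'+fn,cv2.cvtColor(p,cv2.COLOR_RGB2BGR))
    return p,d
def cam(n):
    c=imaging.camera_info(n);return np.array(c['intrinsics']),c['k1'],np.array(c['R']),np.array(c['t'])
def ray(n,uv):
    K,k1,R,t=cam(n)
    uv=np.atleast_2d(np.array(uv,float))
    x=cv2.undistortPoints(uv[:,None,:],K,np.array([k1,0,0,0,0.]))[:,0]
    d=np.c_[x,np.ones(len(x))]
    return -R.T@t,d@R   # origin, dirs (world, unit optical depth)
def at_z(n,uv,z):
    o,d=ray(n,uv); s=(z-o[2])/d[:,2]; return o+d*s[:,None]
def at_depth(n,uv,dep):
    o,d=ray(n,uv); return o+d*np.atleast_1d(dep)[:,None]
def cloud(n,d,mask=None):
    m=d>0
    if mask is not None:m&=mask
    v,u=np.nonzero(m); return at_depth(n,np.c_[u,v],d[v,u]),np.c_[u,v]
def proj(n,X):
    K,k1,R,t=cam(n)
    X=np.atleast_2d(np.array(X,float))
    return cv2.projectPoints(X,cv2.Rodrigues(R)[0],t,K,np.array([k1,0,0,0,0.]))[0][:,0]
E
python3 - <<'E'
from h import *
for n in('scene','top'):
    snap(n,n+'0.png');K,k,R,t=cam(n);print(n,K.tolist(),k,(-R.T@t).round(3),R.round(2).tolist())
print(robot.get_state())
E
```

```text
pics
scene [[471.14422089398875, 0.0, 255.08554460344328], [0.0, 471.14422089398875, 190.73438532079598], [0.0, 0.0, 1.0]] 0.027720606150642743 [ 1.284 -0.06   0.981] [[0.01, 1.0, -0.01], [0.77, -0.01, -0.63], [-0.63, -0.0, -0.77]]
top [[479.71464625864047, 0.0, 255.70779261867136], [0.0, 479.71464625864047, 182.32049526675843], [0.0, 0.0, 1.0]] -0.1457556082483705 [ 0.405 -0.046  1.159] [[0.0, -1.0, 0.0], [-0.99, -0.0, -0.17], [0.17, 0.0, -0.99]]
{'clock': 0.1, 'joint_pos': array([-1.24259225e+00,  3.51172756e-01,  1.65234841e+00,  3.45207806e-05,
        1.13908685e+00, -8.45833386e-02]), 'qvel': array([ 0.00184066, -0.00036852, -0.00082939, -0.00051135,  0.00190819,
       -0.00090081]), 'joint_efforts': array([ 1.22519610e-03, -4.98028493e+01, -2.85701180e+01,  7.00917025e-02,
        2.39844091e-02, -4.57447618e-05]), 'tcp_pos': array([ 0.22058515, -0.50350783,  0.22616495]), 'tcp_rot': array([ 9.78777676e-01,  2.04924384e-01, -4.61313065e-05, -5.05826038e-04]), 'wrist_force': array([-0.75748435, -0.00489621,  0.35895068]), 'ft_torque': array([0.01866095, 0.05352353, 0.01959478]), 'width': 0.9986313966921468}
```

View pics/scene0.png

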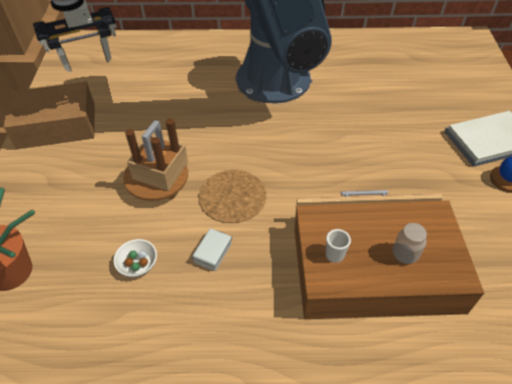

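View pics/top0.png

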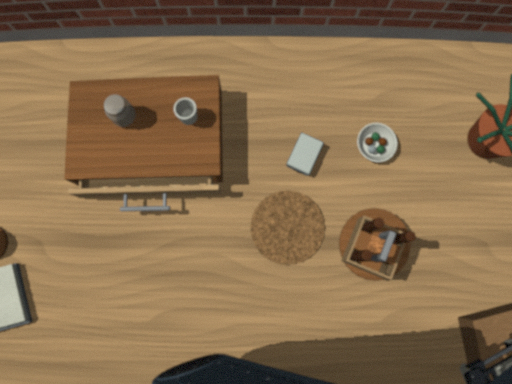

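```bash
cat > m1.py <<'E'
from h import *
import pickle
out={}
for n in('scene','top'):
    p,d=snap(n)
    out[n]=(p,d,{})
    for l in ['caddy_handle','stick1_center','case_center','tray_handle','dish','jar']:
        r=imaging.silhouettes(n,l)
        out[n][2][l]=r
        for q in r[:5]:
            c,uv=cloud(n,d,q['pixels'])
            print(n,l,round(q['confidence'],2),np.round(q['pixel']),q['pixels'].sum(),'med',np.median(c,0).round(3) if len(c) else 0,'z',np.percentile(c[:,2],[2,98]).round(3) if len(c) else 0)
pickle.dump(out,open('m1.pkl','wb'))
E
python3 m1.py
```

```text
scene caddy_handle 0.81 [156. 164.] 2111 med [ 0.475 -0.308  0.106] z [0.046 0.197]
scene stick1_center 0.82 [158. 155.] 278 med [ 0.5   -0.295  0.163] z [0.11  0.205]
scene case_center 0.85 [215. 252.] 1061 med [ 0.685 -0.165  0.033] z [0.001 0.038]
scene tray_handle 0.65 [369. 199.] 1187 med [0.579 0.216 0.083] z [-0.     0.089]
scene dish 0.93 [136. 255.] 1187 med [ 0.698 -0.349  0.022] z [0.005 0.034]
scene jar 0.79 [412. 240.] 997 med [0.762 0.25  0.169] z [0.116 0.191]
top caddy_handle 0.91 [375. 244.] 2068 med [ 0.442 -0.306  0.109] z [0.053 0.197]
top stick1_center 0.58 [374. 225.] 227 med [ 0.489 -0.287  0.182] z [0.089 0.205]
top case_center 0.88 [304. 154.] 940 med [ 0.672 -0.162  0.033] z [0.024 0.038]
top case_center 0.68 [376. 252.] 2258 med [ 0.44  -0.305  0.109] z [0.047 0.198]
top case_center 0.6 [360. 255.] 221 med [ 0.425 -0.259  0.18 ] z [0.063 0.204]
top case_center 0.44 [403. 238.] 213 med [ 0.461 -0.352  0.184] z [0.109 0.205]
top tray_handle 0.89 [145. 184.] 2735 med [0.579 0.214 0.054] z [0.012 0.088]
top tray_handle 0.33 [376. 245.] 2248 med [ 0.442 -0.305  0.109] z [0.05  0.197]
top dish 0.96 [375. 139.] 1224 med [ 0.706 -0.344  0.021] z [0.002 0.034]
top jar 0.62 [119. 111.] 719 med [0.735 0.252 0.175] z [0.117 0.192]
```

Run:
```python
import cv2
for n,(x,y,w,h) in {'scene0':(100,100,150,112),'top0':(320,190,120,90)}.items():
    i=cv2.imread(f'pics/{n}.png');cv2.imwrite(f'pics/{n}z.png',cv2.resize(i[y:y+h,x:x+w],None,fx=5,fy=5,interpolation=cv2.INTER_CUBIC))
```

```text
(no output)
```

View pics/scene0z.png

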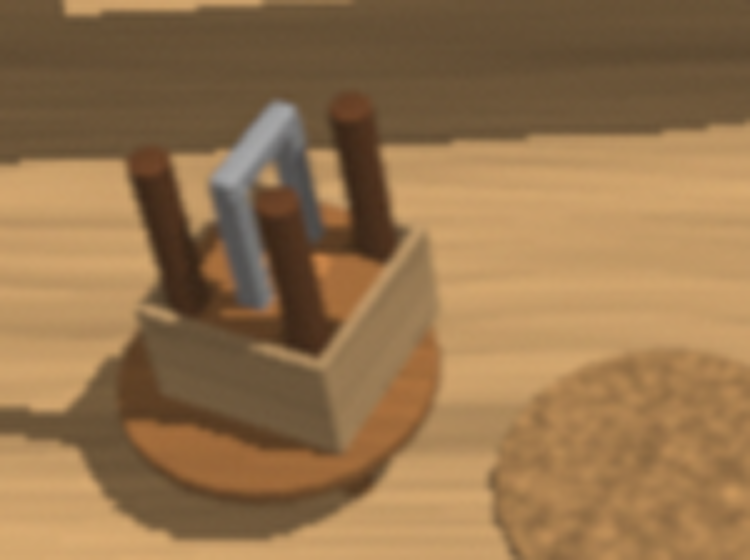

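View pics/top0z.png

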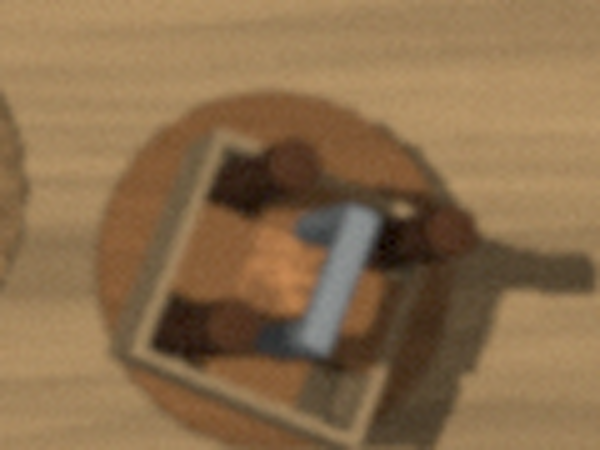

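```bash
cat > m2.py <<'E'
from h import *
import sys
def rect(pts): 
    r=cv2.minAreaRect((pts[:,:2]*1000).astype(np.float32)); return r
def caddy(zb,cx,cy):
    """zb = height of caddy base"""
    for n in('scene','top'):
        p,d=snap(n)
        c,uv=cloud(n,d); col=p[uv[:,1],uv[:,0]].astype(int)
        near=(abs(c[:,0]-cx)<.12)&(abs(c[:,1]-cy)<.12)
        gray=(col[:,2]>col[:,0]+2)
        h=c[near&gray&(c[:,2]>zb+.138)]
        m=h.mean(0);u,s,v=np.linalg.svd(h[:,:2]-h[:,:2].mean(0));a=v[0]
        pr=(h[:,:2]-m[:2])@a
        mid=m[:2]+a*(pr.max()+pr.min())/2
        print(n,'handle',len(h),'mid',mid.round(4),'z98',np.percentile(h[:,2],95).round(4),'len',np.ptp(pr).round(4),'ang',np.degrees(np.arctan2(a[1],a[0])).round(1)%180)
        top=c[near&~gray&(c[:,2]>zb+.147)]
        if len(top)>3:
            k=min(4,len(top)); 
            lab=np.zeros(len(top),int)-1;g=0
            for i in range(len(top)):
                if lab[i]<0:
                    lab[np.linalg.norm(top[:,:2]-top[i,:2],axis=1)<.03]=g;g+=1
            for i in range(g):
                t=top[lab==i]; print('  stick top',((t[:,:2].max(0)+t[:,:2].min(0))/2).round(4),np.median(t[:,2]).round(4),len(t))
        rim=c[near&(abs(c[:,2]-zb-.063)<.006)]
        r=rect(rim);print('  rim',np.round(r[0],1),np.round(r[1],1),round(r[2],1))
if __name__=='__main__': caddy(float(sys.argv[1]),float(sys.argv[2]),float(sys.argv[3]))
E
python3 m2.py .045 .45 -.3
python3 - <<'E'
from h import *
import pickle
o=pickle.load(open('m1.pkl','rb'))
for n in('scene','top'):
    p,d,s=o[n]; c,uv=cloud(n,d);col=p[uv[:,1],uv[:,0]].astype(int)
    # case
    m=cloud(n,d,s['case_center'][0]['pixels'])[0]; t=m[m[:,2]>.028]
    r=cv2.minAreaRect((t[:,:2]*1000).astype(np.float32));print(n,'case',r,np.median(t[:,2]))
    # mat & stand
    near=(np.hypot(c[:,0]-.47,c[:,1]+.11)<.12); 
    # unit top
    u=c[(abs(c[:,2]-.1)<.006)&(c[:,0]>.5)&(c[:,1]>0)]
    print('unit top', cv2.minAreaRect((u[:,:2]*1000).astype(np.float32)),np.median(u[:,2]))
    u=c[(c[:,2]>.07)&(c[:,2]<.093)&(c[:,1]>0)&(c[:,0]<.62)&(c[:,0]>.5)]
    if len(u): print('front panel', cv2.minAreaRect((u[:,:2]*1000).astype(np.float32)),np.percentile(u[:,2],95))
    u=c[(c[:,2]>.045)&(c[:,2]<.07)&(c[:,1]>0)&(c[:,0]<.6)&(c[:,0]>.48)&(col[:,2]>col[:,0]+2)]
    if len(u): print('handle', cv2.minAreaRect((u[:,:2]*1000).astype(np.float32)),np.percentile(u[:,2],95))
    st=c[(np.hypot(c[:,0]-.44,c[:,1]+.3)<.14)&(abs(c[:,2]-.045)<.004)]
    print('stand',cv2.minEnclosingCircle((st[:,:2]*1000).astype(np.float32)))
    K=uv[:,0]; 
    cork=(c[:,2]>.0025)&(abs(c[:,2]-.005)<.004)&(np.hypot(c[:,0]-.47,c[:,1]+.11)<.11)
    print('cork',cork.sum(),cv2.minEnclosingCircle((c[cork][:,:2]*1000).astype(np.float32)))
    print('floor z',np.median(c[(abs(c[:,0]-.3)<.05)&(abs(c[:,1])<.1)][:,2]))
E
```

```text
scene case ((676.6259765625, -164.94117736816406), (61.71882247924805, 92.98583221435547), 64.42848205566406) 0.0338164308802979
unit top ((722.5240478515625, 218.79434204101562), (246.96336364746094, 362.46392822265625), 1.7199633121490479) 0.09978335634776025
front panel ((578.882080078125, 209.75405883789062), (37.29344940185547, 355.9369812011719), 5.580137729644775) 0.08798631880305398
handle ((481.7873840332031, 598.284912109375), (3.6794216632843018, 0.0), -157.81295776367188) 0.04670652763613435
stand ((456.4418640136719, -323.1055908203125), 88.77997589111328)
cork 2458 ((470.5105285644531, -110.50407409667969), 109.52323150634766)
floor z 0.00030540772006526495
top case ((674.2623291015625, -163.38693237304688), (60.85612106323242, 91.44782257080078), 64.96643829345703) 0.03313543409614905
unit top ((723.3967895507812, 220.8251495361328), (243.47232055664062, 362.11688232421875), 1.6826456785202026) 0.09987495643596955
front panel ((587.8341064453125, 214.8475799560547), (42.114891052246094, 358.91748046875), 3.0634262561798096) 0.08973742418152386
handle ((545.744873046875, 211.69725036621094), (23.69361114501953, 108.86048126220703), 0.36327677965164185) 0.06258197590685344
stand ((455.69921875, -321.8851623535156), 86.7688217163086)
cork 3363 ((470.021240234375, -109.9937973022461), 109.87804412841797)
floor z 0.00020166048196168518m2.py:13: RuntimeWarning: Mean of empty slice.
  m=h.mean(0);u,s,v=np.linalg.svd(h[:,:2]-h[:,:2].mean(0));a=v[0]
  ret = um.true_divide(
Traceback (most recent call last):
  File "m2.py", line 28, in <module>
    if __name__=='__main__': caddy(float(sys.argv[1]),float(sys.argv[2]),float(sys.argv[3]))
                             ~~~~~^^^^^^^^^^^^^^^^^^^^^^^^^^^^^^^^^^^^^^^^^^^^^^^^^^^^^^^^^^
  File "m2.py", line 15, in caddy
    mid=m[:2]+a*(pr.max()+pr.min())/2
                 ~~~~~~^^
ValueError: zero-size array to reduction operation maximum which has no identity
```

```bash
sed -i "s/gray=(col\[:,2\]>col\[:,0\]+2)/gray=(col[:,2]>col[:,0]*.85)/" m2.py
python3 m2.py .045 .45 -.3
python3 - <<'E'
from h import *
import pickle
o=pickle.load(open('m1.pkl','rb'))
for n in('scene','top'):
    p,d,s=o[n]
    uvc=proj(n,[.47,-.115,.005])[0];print(uvc)
    P=cv2.GaussianBlur(p,(7,7),0).astype(float)
    m0=P[int(uvc[1])-15:int(uvc[1])+15,int(uvc[0])-15:int(uvc[0])+15].reshape(-1,3).mean(0)
    dst=[.47,.02,.0]; uvt=proj(n,dst)[0]; mt=P[int(uvt[1])-8:int(uvt[1])+8,int(uvt[0])-8:int(uvt[0])+8].reshape(-1,3).mean(0)
    print(m0,mt)
    w=mt-m0; sc=((P-m0)@w)/(w@w)<.5
    sc=cv2.morphologyEx(sc.astype(np.uint8),cv2.MORPH_OPEN,np.ones((5,5)))
    k,l,st,ce=cv2.connectedComponentsWithStats(sc)
    i=l[int(uvc[1]),int(uvc[0])]; print(st[i])
    v,u=np.nonzero(l==i); x=at_z(n,np.c_[u,v],.005)
    print(cv2.minEnclosingCircle((x[:,:2]*1000).astype(np.float32)),x.mean(0),np.ptp(x,0), (x.max(0)+x.min(0))/2)
    cv2.imwrite(f'pics/mat_{n}.png',(l==i).astype(np.uint8)*255)
E
```

```text
scene handle 151 mid [ 0.4478 -0.3133] z98 0.1988 len 0.0629 ang 156.7
  stick top [ 0.4274 -0.2696] 0.2015 71
  stick top [ 0.4175 -0.3091] 0.1965 1
  stick top [ 0.4319 -0.3171] 0.1962 5
  stick top [ 0.4658 -0.3635] 0.2023 42
  stick top [ 0.4649 -0.3431] 0.1992 35
  stick top [ 0.4933 -0.2974] 0.2016 76
  rim [ 446.  -314.4] [114.5 113.5] 67.5
top handle 222 mid [ 0.4448 -0.3114] z98 0.1984 len 0.0632 ang 157.9
  stick top [ 0.4915 -0.2943] 0.2022 103
  stick top [ 0.4627 -0.3589] 0.2014 95
  stick top [ 0.4383 -0.3127] 0.1936 5
  stick top [ 0.4256 -0.2665] 0.2022 101
  rim [ 444.7 -312.4] [111.  108.9] 67.0
[235.8726948  185.82586631]
[164.40444444 123.43555556  77.41888889] [194.3671875  153.27734375 102.859375  ]
[    0     0   512   224 46347]
((-370.8140869140625, -66.17750549316406), 1007.4077758789062) [-0.03278829 -0.25566359  0.005     ] [1.08945378e+00 2.00311571e+00 2.22044605e-16] [ 0.04792682 -0.06414959  0.005     ]
[284.59282885 238.53324275]
[131.57222222 101.68888889  67.11555556] [158.6640625  129.37890625  90.64453125]
[ 251  191   78   74 4368]
((493.6419677734375, -128.58421325683594), 96.41264343261719) [ 0.4959923  -0.12429903  0.005     ] [1.76152701e-01 1.85315431e-01 4.44089210e-16] [ 0.49739042 -0.12699041  0.005     ]
```

Run:
```python
from h import *
import pickle
o=pickle.load(open('m1.pkl','rb'))
a=np.linspace(0,2*np.pi,60)
for n in('scene','top'):
    p=o[n][0].copy()
    best=[]
    g=cv2.GaussianBlur(p,(5,5),0).astype(float).sum(2)
    def samp(c,r):
        uv=proj(n,np.c_[c[0]+r*np.cos(a),c[1]+r*np.sin(a),0*a+.005]).astype(np.float32)
        return cv2.remap(g.astype(np.float32),uv[:,:1],uv[:,1:],cv2.INTER_LINEAR)[:,0]
    for x in np.arange(.475,.52,.002):
        for y in np.arange(-.145,-.105,.002):
            s=samp((x,y),.096)-samp((x,y),.084); best.append((np.mean(np.clip(s,-20,60)),x,y))
    best.sort(reverse=True);print(n,np.round(best[:5],3))
    c=best[0][1:]
    q=cv2.resize(p[:,:,::-1],None,fx=1.5,fy=1.5)
    for ctr,r,z,colr in((c,.09,.005,(0,0,255)),((.446,-.312),.085,.045,(255,0,0))):
        uv=proj(n,np.c_[ctr[0]+r*np.cos(a),ctr[1]+r*np.sin(a),0*a+z])*1.5
        cv2.polylines(q,[uv.astype(np.int32)],True,colr,1)
    cv2.imwrite(f'pics/mat2_{n}.png',q)
```

```text
scene [[57.8    0.501 -0.125]
 [57.78   0.503 -0.125]
 [57.576  0.501 -0.123]
 [57.454  0.503 -0.123]
 [57.326  0.501 -0.127]]
top [[57.633  0.497 -0.125]
 [57.543  0.497 -0.123]
 [57.36   0.495 -0.123]
 [57.344  0.499 -0.123]
 [57.08   0.499 -0.125]]
```

```bash
python3 -m pendant '[[0.1125,0.096,0.015,0,0,-0.0324],[0.1125,0.096,0.015,0,0,-0.0324],[0.1125,0.096,0.015,0,0,-0.0324],[0.1125,0.096,0.015,0,0,-0.0324],[0.1125,0.096,0.015,0,0,-0.0324],[0.1125,0.096,0.015,0,0,-0.0324],[0.1125,0.096,0.015,0,0,-0.0324],[0.1125,0.096,0.015,0,0,-0.0324]]' 100 40; python3 -m pendant '[[0,0,0,0,0,0]]'
python3 - <<'E'
from h import *
for n in('scene','top'): snap(n,n+'1.png')
print(robot.get_state()['joint_pos'].round(3))
E
```

```text
clock: 1.62
tcp_pos: [0.4469, -0.3103, 0.257]
tcp_rot: [0.979, -0.202, 0.0, 0.0]
wrist_force: [-0.1, -1.5, -0.9]
width: 1.002
clock: 1.7
tcp_pos: [0.4494, -0.3083, 0.2574]
tcp_rot: [0.979, -0.202, 0.001, -0.0]
wrist_force: [0.4, -1.0, -0.0]
width: 1.002
[-0.694  0.31   1.632 -0.     1.2    1.275]
```

```bash
python3 -m pendant '[[0,0,0,0,0,0],[0,0,0,0,0,0]]'
python3 - <<'E'
import cv2
for n,(x,y,w,h) in {'scene1':(90,60,160,120),'top1':(300,190,160,120)}.items():
    i=cv2.imread(f'pics/{n}.png');cv2.imwrite(f'pics/{n}z.png',cv2.resize(i[y:y+h,x:x+w],None,fx=4,fy=4,interpolation=cv2.INTER_CUBIC))
E
```

```text
clock: 1.97
tcp_pos: [0.4448, -0.3125, 0.2565]
tcp_rot: [0.98, -0.199, -0.0, -0.0]
wrist_force: [-0.3, -0.7, -1.0]
width: 1.003
```

View pics/scene1z.png

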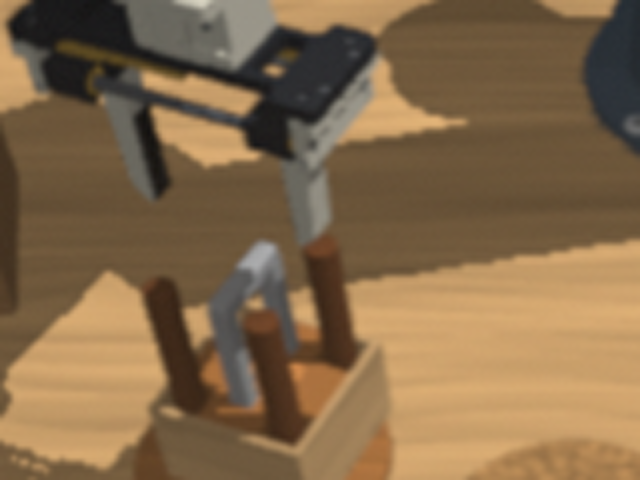

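```bash
python3 -m pendant '[[0.002,0,-0.077,0,0,0],[0.002,0,-0.077,0,0,0],[0,0,-0.077,0,0,0],[0,0,-0.077,0,0,0],[0,0,0,0,0,0]]'; python3 -m pendant '[[0,0,0,0,0,0],[0,0,0,0,0,0],[0,0,0,0,0,0],[0,0,0,0,0,0],[0,0,0,0,0,0],[0,0,0,0,0,0]]' 0 60
```

```text
clock: 2.38
tcp_pos: [0.4445, -0.3116, 0.1764]
tcp_rot: [0.98, -0.2, -0.002, -0.001]
wrist_force: [-0.4, -0.3, -0.7]
width: 0.996
clock: 2.88
tcp_pos: [0.4468, -0.3119, 0.1801]
tcp_rot: [0.98, -0.199, 0.0, 0.0]
wrist_force: [0.8, 0.3, 0.5]
width: 0.617
```

```bash
python3 -m pendant '[[0,0,0,0,0,0],[0,0,0,0,0,0],[0,0,0,0,0,0],[0,0,0,0,0,0],[0,0,0,0,0,0],[0,0,0,0,0,0],[0,0,0,0,0,0],[0,0,0,0,0,0]]' 0 60
```

```text
clock: 3.55
tcp_pos: [0.4465, -0.3117, 0.1794]
tcp_rot: [0.98, -0.199, -0.0, -0.0]
wrist_force: [-1.4, -1.0, -1.6]
width: 0.146
```

```bash
python3 -m pendant '[[0,0,0,0,0,0],[0,0,0,0,0,0],[0,0,0.02,0,0,0],[0,0,0.03,0,0,0],[0,0,0.03,0,0,0],[0,0,0,0,0,0]]'
```

```text
clock: 4.05
tcp_pos: [0.4473, -0.3122, 0.2015]
tcp_rot: [0.98, -0.199, 0.001, 0.001]
wrist_force: [0.9, -0.9, -5.6]
width: 0.142
```

```bash
python3 -m pendant '[[0.012,0.045,0,0,0,0.01],[0.024,0.085,0,0,0,0.016],[0.032,0.112,0,0,0,0.018],[0.036,0.13,0,0,0,0.02],[0.036,0.13,0,0,0,0.02],[0.032,0.112,0,0,0,0.018],[0.026,0.088,0,0,0,0.016],[0.014,0.046,0,0,0,0.01]]'; python3 -m pendant '[[0,0,-0.03,0,0,0],[0,0,-0.06,0,0,0],[0,0,-0.06,0,0,0],[0,0,-0.05,0,0,0],[0,0,0,0,0,0],[0,0,0,0,0,0]]'
```

```text
clock: 4.72
tcp_pos: [0.4998, -0.1217, 0.1995]
tcp_rot: [1.0, 0.003, -0.0, -0.0]
wrist_force: [-0.8, -1.0, -5.1]
width: 0.142
clock: 5.22
tcp_pos: [0.4991, -0.1253, 0.1491]
tcp_rot: [1.0, -0.0, -0.001, -0.0]
wrist_force: [0.8, 0.4, -5.0]
width: 0.142
```

```bash
python3 -m pendant '[[0,0,-0.016,0,0,0],[0,0,-0.012,0,0,0],[0,0,-0.008,0,0,0],[0,0,0,0,0,0]]';python3 -m pendant '[[0,0,-0.004,0,0,0],[0,0,0,0,0,0]]'
```

```text
clock: 5.55
tcp_pos: [0.4996, -0.1248, 0.1405]
tcp_rot: [1.0, 0.0, -0.0, -0.0]
wrist_force: [-0.2, -0.0, -6.2]
width: 0.142
clock: 5.72
tcp_pos: [0.4997, -0.1248, 0.1397]
tcp_rot: [1.0, 0.0, 0.0, 0.0]
wrist_force: [-0.2, 0.2, -6.2]
width: 0.141
```

```bash
python3 -m pendant '[[0,0,-0.006,0,0,0],[0,0,-0.006,0,0,0],[0,0,0,0,0,0]]';python3 -m pendant '[[0,0,0,0,0,0],[0,0,0,0,0,0]]'
```

```text
clock: 5.97
tcp_pos: [0.5006, -0.1262, 0.139]
tcp_rot: [1.0, 0.001, 0.001, 0.001]
wrist_force: [-7.5, -6.8, 18.0]
width: 0.146
clock: 6.13
tcp_pos: [0.5006, -0.1262, 0.139]
tcp_rot: [1.0, 0.001, 0.001, 0.001]
wrist_force: [-7.9, -6.0, 18.9]
width: 0.144
```

```bash
python3 -m pendant '[[0,0,0.006,0,0,0],[0,0,0,0,0,0]]';python3 -m pendant '[[0,0,0,0,0,0],[0,0,0,0,0,0],[0,0,0,0,0,0],[0,0,0,0,0,0],[0,0,0,0,0,0],[0,0,0,0,0,0]]' 70; python3 -m pendant '[[0,0,0.1,0,0,0],[0,0,0.12,0,0,0],[0,0,0.12,0,0,0],[0,0,0,0,0,0]]'
```

```text
clock: 6.3
tcp_pos: [0.5003, -0.1252, 0.1391]
tcp_rot: [1.0, 0.0, 0.001, 0.0]
wrist_force: [-1.8, -3.1, 5.5]
width: 0.144
clock: 6.8
tcp_pos: [0.4997, -0.1247, 0.138]
tcp_rot: [1.0, 0.0, -0.0, -0.0]
wrist_force: [0.1, 0.8, 0.4]
width: 0.526
clock: 7.13
tcp_pos: [0.5018, -0.1254, 0.2283]
tcp_rot: [1.0, 0.0, 0.004, 0.001]
wrist_force: [0.6, -0.5, 0.9]
width: 0.7
```

Run:
```python
from h import *
print(robot.get_state()['joint_pos'].round(3))
for n in('scene','top'):
    p,d=snap(n,n+'2.png'); c,uv=cloud(n,d); col=p[uv[:,1],uv[:,0]].astype(int)
    m=(c[:,0]>.5)&(c[:,0]<.6)&(abs(c[:,1]-.21)<.08)&(c[:,2]>.047)&(c[:,2]<.075)&(col[:,2]>col[:,0]*.8)
    h=c[m]; print(n,len(h))
    b=h[abs(h[:,1]-.212)<.035]
    for q in(h,b): print(np.percentile(q,[2,50,98],axis=0).round(4).tolist())
    for yy in(.1,.33):
        pn=c[(abs(c[:,1]-yy)<.02)&(c[:,2]>.075)&(c[:,2]<.095)&(c[:,0]>.5)&(c[:,0]<.62)]; print('panel',yy,np.percentile(pn[:,0],[3,50,97]).round(4))
        un=c[(abs(c[:,1]-yy)<.02)&(c[:,2]>.096)&(c[:,2]<.104)&(c[:,0]>.5)]; print('unit',yy,np.percentile(un[:,0],[0.5,99.5]).round(4))
import os
os.system("python3 m2.py .005 .5 -.125")
```

```text
scene handle 7173 mid [ 0.5224 -0.1231] z98 0.5372 len 0.1851 ang 90.8
  stick top [ 0.5189 -0.2077] 0.3419 169
  stick top [ 0.5269 -0.1778] 0.325 265
  stick top [ 0.5307 -0.1011] 0.3299 89
  stick top [ 0.5321 -0.1394] 0.3909 370
  stick top [ 0.4831 -0.2187] 0.3418 6
  stick top [ 0.4857 -0.2049] 0.3425 49
  stick top [ 0.4932 -0.1739] 0.3357 82
  stick top [ 0.4938 -0.0778] 0.3176 94
  stick top [ 0.5345 -0.0334] 0.337 11
  stick top [ 0.5288 -0.0657] 0.3139 251
  stick top [ 0.4661 -0.0915] 0.1617 61
  stick top [ 0.4739 -0.13  ] 0.3177 15
  stick top [ 0.5017 -0.1362] 0.3265 177
  rim [ 500.3 -126.6] [107.1 113.6] 89.9
top handle 12005 mid [ 0.4545 -0.1015] z98 0.6093 len 0.202 ang 152.4
  stick top [ 0.5601 -0.0866] 0.5092 6
  stick top [ 0.547  -0.0749] 0.5161 22
  stick top [ 0.5371 -0.1359] 0.5104 1
  stick top [ 0.5321 -0.1533] 0.5087 24
  stick top [ 0.523  -0.0756] 0.5299 46
  stick top [ 0.518  -0.1826] 0.5088 21
  stick top [ 0.5283 -0.0482] 0.3411 17
  stick top [ 0.518  -0.0444] 0.342 29
  stick top [ 0.4892 -0.1879] 0.5265 18
  stick top [ 0.4869 -0.0316] 0.3405 20
[... 269 characters left out ...]
0.5799 18
  stick top [ 0.3954 -0.0253] 0.5717 34
  rim [ 479.  -143.5] [80.8 27.6] 71.4
[-0.335  0.286  1.739  0.     1.109  1.235]
scene 177
[[0.5332, 0.1563, 0.0532], [0.5399, 0.2083, 0.0585], [0.5482, 0.266, 0.0623]]
[[0.5345, 0.1789, 0.0528], [0.5396, 0.2083, 0.0589], [0.5442, 0.2457, 0.0624]]
panel 0.1 [0.577  0.5849 0.5889]
unit 0.1 [0.607  0.8466]
panel 0.33 [0.5694 0.5784 0.5813]
unit 0.33 [0.6003 0.8408]
top 304
[[0.5314, 0.1581, 0.0538], [0.5383, 0.2067, 0.0588], [0.5696, 0.2673, 0.0634]]
[[0.5314, 0.1789, 0.0545], [0.536, 0.2088, 0.0593], [0.5416, 0.2453, 0.0641]]
panel 0.1 [0.574  0.5812 0.6063]
unit 0.1 [0.6069 0.8442]
panel 0.33 [0.5673 0.5741 0.5997]
unit 0.33 [0.5998 0.8398]
```

View pics/top2.png

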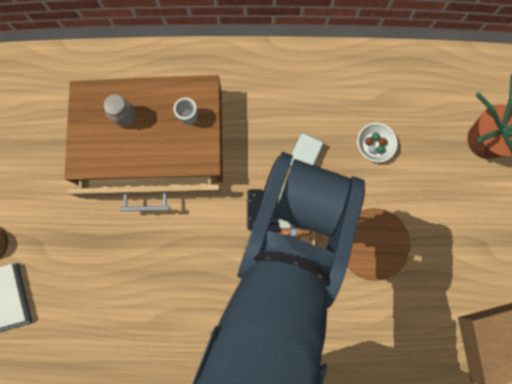

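View pics/scene2.png

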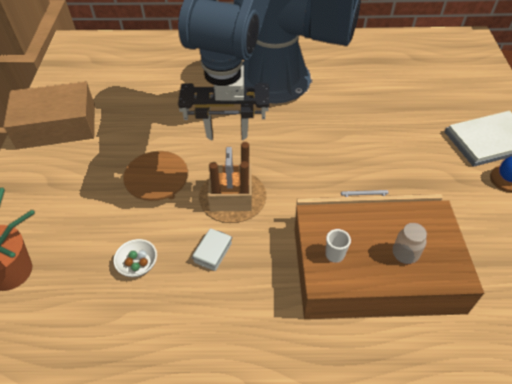

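```bash
python3 -m pendant '[[0.0095,0.084,0,0,0,0.0319],[0.0095,0.084,0,0,0,0.0319],[0.0095,0.084,0,0,0,0.0319],[0.0095,0.084,0,0,0,0.0319],[0.0095,0.084,0,0,0,0.0319],[0.0095,0.084,0,0,0,0.0319],[0.0095,0.084,0,0,0,0.0319],[0.0095,0.084,0,0,0,0.0319]]' 26; python3 -m pendant '[[0.0095,0.084,-0.054,0,0,0.0319],[0.0095,0.084,-0.054,0,0,0.0319],[0.0095,0.084,-0.054,0,0,0.0319],[0.0095,0.084,-0.054,0,0,0.0319],[0.0095,0.084,-0.054,0,0,0.0319],[0.0095,0.084,-0.054,0,0,0.0319],[0.0095,0.084,-0.054,0,0,0.0319],[0.0095,0.084,-0.054,0,0,0.0319]]'; python3 -m pendant '[[0,0,0,0,0,0],[0,0,0,0,0,0]]'
python3 - <<'E'
from h import *
for n in('scene','top'): snap(n,n+'3.png')
import cv2
for n,(x,y,w,h) in {'scene3':(290,90,200,150)}.items():
    i=cv2.imread(f'pics/{n}.png');cv2.imwrite(f'pics/{n}z.png',cv2.resize(i[y:y+h,x:x+w],None,fx=4,fy=4,interpolation=cv2.INTER_CUBIC))
E
```

```text
clock: 8.0
tcp_pos: [0.5181, 0.0443, 0.2217]
tcp_rot: [0.92, 0.393, -0.001, -0.0]
wrist_force: [-0.6, -0.6, -0.1]
width: 0.263
clock: 8.67
tcp_pos: [0.5368, 0.212, 0.1129]
tcp_rot: [0.693, 0.72, -0.001, -0.001]
wrist_force: [0.9, -0.7, 1.0]
width: 0.264
clock: 8.83
tcp_pos: [0.5366, 0.2115, 0.1133]
tcp_rot: [0.695, 0.719, -0.002, -0.001]
wrist_force: [-0.2, -0.3, 0.3]
width: 0.262
```

View pics/scene3z.png

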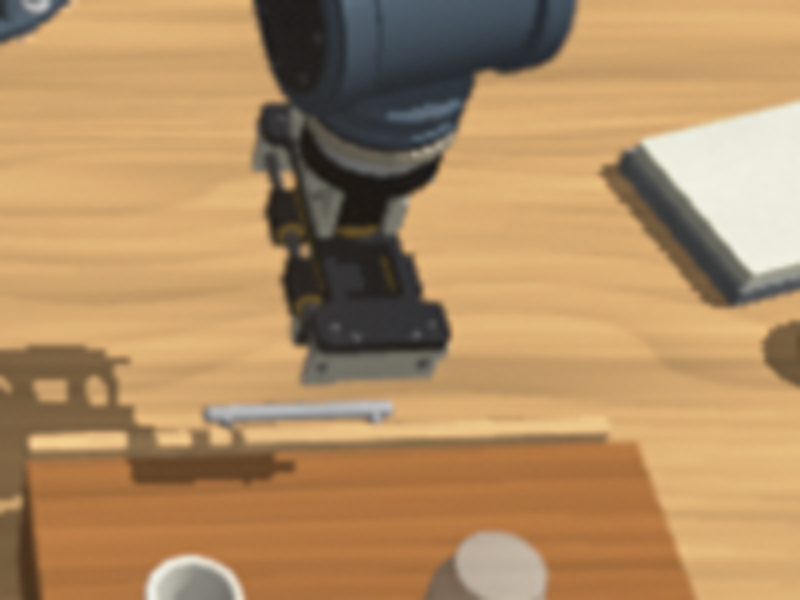

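```bash
python3 -m pendant '[[0.003,0,-0.08,0,0,0],[0.003,0,-0.08,0,0,0],[0,0,-0.07,0,0,0],[0,0,-0.047,0,0,0],[0,0,0,0,0,0]]'; python3 -m pendant '[[0,0,0,0,0,0],[0,0,0,0,0,0],[0,0,0,0,0,0],[0,0,0,0,0,0]]' 0 30; python3 -m pendant '[[0,0,0,0,0,0],[0,0,0,0,0,0]]'
```

```text
clock: 9.35
tcp_pos: [0.5382, 0.2101, 0.0442]
tcp_rot: [0.696, 0.718, -0.001, -0.001]
wrist_force: [-0.6, 0.2, -0.4]
width: 0.259
clock: 9.68
tcp_pos: [0.5395, 0.2111, 0.0468]
tcp_rot: [0.695, 0.719, 0.0, 0.0]
wrist_force: [-0.9, -2.1, 3.0]
width: 0.105
clock: 9.85
tcp_pos: [0.5397, 0.2111, 0.0468]
tcp_rot: [0.695, 0.719, 0.0, 0.0]
wrist_force: [-1.4, -4.0, 5.8]
width: 0.106
```

```bash
python3 -m pendant '[[-0.04,-0.001,0,0,0,0],[-0.06,-0.002,0,0,0,0],[-0.07,-0.002,0,0,0,0],[-0.07,-0.002,0,0,0,0],[-0.07,-0.002,0,0,0,0],[-0.07,-0.002,0,0,0,0],[-0.06,-0.002,0,0,0,0],[-0.04,-0.001,0,0,0,0]]'; python3 -m pendant '[[-0.03,-0.001,0,0,0,0],[-0.02,0,0,0,0,0],[0,0,0,0,0,0]]'
```

```text
clock: 10.52
tcp_pos: [0.419, 0.2075, 0.0468]
tcp_rot: [0.695, 0.719, 0.001, 0.001]
wrist_force: [3.0, -8.4, 4.9]
width: 0.107
clock: 10.77
tcp_pos: [0.4065, 0.2071, 0.0467]
tcp_rot: [0.695, 0.719, 0.0, 0.001]
wrist_force: [-1.5, -8.5, 9.7]
width: 0.112
```

```bash
python3 -m pendant '[[-0.02,0,0,0,0,0],[-0.02,0,0,0,0,0],[0,0,0,0,0,0]]'; python3 -m pendant '[[-0.016,0,0,0,0,0],[0,0,0,0,0,0]]'
```

```text
clock: 11.02
tcp_pos: [0.3967, 0.2068, 0.0467]
tcp_rot: [0.695, 0.719, 0.0, 0.001]
wrist_force: [-2.0, -11.6, 11.0]
width: 0.107
clock: 11.18
tcp_pos: [0.3946, 0.207, 0.0468]
tcp_rot: [0.695, 0.719, 0.002, 0.002]
wrist_force: [7.6, -14.4, 3.1]
width: 0.106
```

```bash
python3 -m pendant '[[0.008,0.006,0,0,0,0],[0,0,0,0,0,0],[0,0,0,0,0,0],[0,0,0,0,0,0]]' 26; python3 -m pendant '[[0,0,0.1,0,0,0],[0,0,0.15,0,0,0],[0,0,0.15,0,0,0],[0,0,0.15,0,0,0],[0,0,0.15,0,0,0]]'; python3 -m pendant '[[0,-0.15,0,0,0,0],[0,-0.16,0,0,0,0],[0,-0.16,0,0,0,0],[0,-0.16,0,0,0,0]]'
python3 - <<'E'
from h import *
print(robot.get_state()['joint_pos'].round(3))
for n in('scene','top'):snap(n,n+'4.png')
E
```

```text
clock: 11.52
tcp_pos: [0.3947, 0.2092, 0.046]
tcp_rot: [0.695, 0.719, 0.0, -0.0]
wrist_force: [-0.6, -0.6, 0.5]
width: 0.257
clock: 11.93
tcp_pos: [0.3941, 0.2089, 0.2228]
tcp_rot: [0.695, 0.719, 0.0, -0.0]
wrist_force: [-0.2, 0.1, -0.9]
width: 0.26
clock: 12.27
tcp_pos: [0.3941, 0.0502, 0.2211]
tcp_rot: [0.695, 0.719, 0.0, 0.0]
wrist_force: [1.4, 0.1, 1.0]
width: 0.256
[ 0.009  0.073  2.021  0.     1.047 -0.025]
```

View pics/scene4.png

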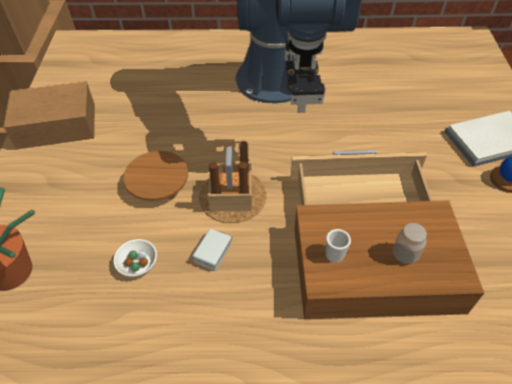

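View pics/top4.png

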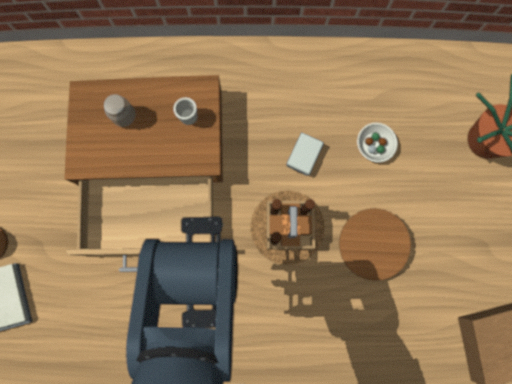

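```bash
python3 m2.py .005 .5 -.125
python3 - <<'E'
from h import *
for n in('scene','top'):
    p,d=snap(n); c,uv=cloud(n,d)
    f=c[(abs(c[:,2]-.016)<.005)&(c[:,0]>.38)&(c[:,0]<.62)&(c[:,1]>.03)&(c[:,1]<.4)]
    w=c[(abs(c[:,2]-.07)<.004)&(c[:,0]>.38)&(c[:,0]<.62)&(c[:,1]>.03)&(c[:,1]<.4)]
    q=c[(abs(c[:,2]-.086)<.004)&(c[:,0]>.38)&(c[:,0]<.62)&(c[:,1]>.03)&(c[:,1]<.4)]
    for k,a in(('floor',f),('wall',w),('panel',q)): print(n,k,len(a),np.percentile(a,[1,50,99],axis=0).round(3).tolist())
E
```

```text
scene handle 345 mid [ 0.472  -0.0707] z98 0.5093 len 0.1687 ang 124.0
  stick top [ 0.4659 -0.0879] 0.1624 32
  stick top [ 0.4676 -0.1062] 0.1615 32
  stick top [ 0.5373 -0.0908] 0.1621 76
  stick top [ 0.5363 -0.1605] 0.1615 77
  rim [ 499.9 -126.4] [107.3 114.3] 89.5
top handle 560 mid [ 0.4543 -0.0681] z98 0.5476 len 0.191 ang 130.2
  stick top [ 0.5339 -0.0891] 0.1619 83
  stick top [ 0.5337 -0.1586] 0.1619 88
  stick top [ 0.5063 -0.1122] 0.1537 12
  stick top [ 0.4624 -0.09  ] 0.1621 88
  stick top [ 0.4403 -0.0101] 0.4916 1
  stick top [ 0.4099 -0.013 ] 0.497 70
  rim [ 498.8 -125. ] [107.6 107.8] 89.9
scene floor 3231 [[0.439, 0.069, 0.012], [0.49, 0.215, 0.016], [0.539, 0.359, 0.021]]
scene wall 493 [[0.437, 0.035, 0.066], [0.448, 0.215, 0.07], [0.587, 0.378, 0.074]]
scene panel 516 [[0.428, 0.036, 0.082], [0.439, 0.202, 0.085], [0.45, 0.378, 0.089]]
top floor 7163 [[0.446, 0.074, 0.011], [0.541, 0.235, 0.016], [0.615, 0.363, 0.02]]
top wall 333 [[0.428, 0.045, 0.066], [0.543, 0.364, 0.07], [0.608, 0.385, 0.074]]
top panel 380 [[0.427, 0.076, 0.082], [0.435, 0.302, 0.086], [0.607, 0.386, 0.09]]
```

```bash
python3 -m pendant '[[0,0,0.06,0,0,-0.0097],[0.08,-0.082,0,-0.0357,0,0],[0.08,-0.082,0,-0.0357,0,0],[0.08,-0.082,0,-0.0357,0,0],[0.08,-0.082,0,-0.0357,0,0],[0.08,-0.082,0,-0.0357,0,0],[0.08,-0.082,0,-0.0357,0,0],[0.084,-0.084,0,-0.0358,0,0]]' 48; python3 -m pendant '[[0,0,0,0,0,0],[0,0,0,0,0,0]]'
python3 - <<'E'
from h import *
s=robot.get_state();print(s['joint_pos'].round(3),s['tcp_pos'])
from scipy.spatial.transform import Rotation as R
print(R.from_quat(s['tcp_rot']).as_matrix().round(3))
for n in('scene','top'):snap(n,n+'5.png')
E
```

```text
clock: 13.23
tcp_pos: [0.5374, -0.091, 0.2361]
tcp_rot: [0.651, 0.655, -0.272, 0.273]
wrist_force: [-0.9, -0.8, 0.2]
width: 0.479
clock: 13.4
tcp_pos: [0.5359, -0.0907, 0.2343]
tcp_rot: [0.651, 0.655, -0.271, 0.269]
wrist_force: [-0.7, 0.6, 0.7]
width: 0.477
[ 0.099  0.427  1.733 -0.842  1.229  0.492] [ 0.53588606 -0.09068116  0.23430199]
[[-0.006  1.    -0.   ]
 [ 0.708  0.004 -0.706]
 [-0.706 -0.004 -0.708]]
```

View pics/scene5.png

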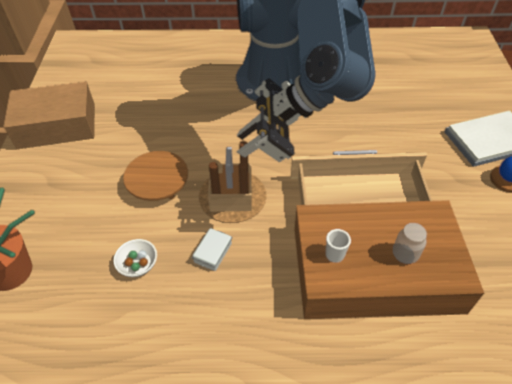

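```bash
python3 -m pendant '[[0,-0.012,-0.1,0,0,0],[0,0,-0.1,0,0,0],[0,0,-0.1,0,0,0],[0,0,-0.086,0,0,0],[0,0,0,0,0,0]]'; python3 -m pendant '[[0,0,0,0,0,0],[0,0,0,0,0,0],[0,0,0,0,0,0],[0,0,0,0,0,0],[0,0,0,0,0,0],[0,0,0,0,0,0]]' 0 25; python3 -m pendant '[[0,0,0,0,0,0],[0,0,0.04,0,0,0],[0,0,0.06,0,0,0],[0,0,0.06,0,0,0],[0,0,0,0,0,0]]'
```

```text
clock: 13.92
tcp_pos: [0.5338, -0.0949, 0.1369]
tcp_rot: [0.652, 0.655, -0.272, 0.268]
wrist_force: [-0.6, -0.1, -0.4]
width: 0.478
clock: 14.42
tcp_pos: [0.5362, -0.0957, 0.1406]
tcp_rot: [0.652, 0.654, -0.271, 0.271]
wrist_force: [-0.2, -0.1, 5.9]
width: 0.233
clock: 14.83
tcp_pos: [0.5367, -0.0954, 0.1823]
tcp_rot: [0.653, 0.654, -0.27, 0.271]
wrist_force: [0.3, 0.1, 0.3]
width: 0.229
```

```bash
python3 -m pendant '[[0,0,0.1,0,0,0],[0,0,0.1,0,0,0],[0,0,0.08,0,0,0],[0.004,0.08,0,0.0208,0,0],[0.004,0.116,0,0.0208,0,0],[0.004,0.116,0,0.0208,0,0],[0.004,0.116,0,0.0208,0,0],[0.004,0.116,0,0.0208,0,0]]'; python3 -m pendant '[[0.004,0.116,0,0.0208,0,0],[0.004,0.116,0,0.0208,0,0],[0.004,0.116,0,0.0208,0,0],[0.004,0.116,0,0.0208,0,0],[0.004,0.116,0,0.0208,0,0],[0.004,0.116,0,0.0208,0,0],[0.004,0.116,0,0.0208,0,0],[0,0.036,0,0,0,0]]';  python3 -m pendant '[[0,0,0,0,0,0],[0,0,0,0,0,0]]'
python3 - <<'E'
from h import *
s=robot.get_state();print(s['joint_pos'].round(3),s['tcp_pos'])
for n in('scene','top'):snap(n,n+'6.png')
E
```

```text
clock: 15.5
tcp_pos: [0.5405, 0.042, 0.2493]
tcp_rot: [0.688, 0.69, -0.16, 0.159]
wrist_force: [0.6, 0.1, -0.7]
width: 0.232
clock: 16.17
tcp_pos: [0.5476, 0.2542, 0.2491]
tcp_rot: [0.706, 0.708, 0.001, -0.001]
wrist_force: [-0.8, -0.7, -1.2]
width: 0.232
clock: 16.33
tcp_pos: [0.5474, 0.2518, 0.2489]
tcp_rot: [0.706, 0.708, -0.002, 0.001]
wrist_force: [0.7, 0.1, 0.2]
width: 0.23
[ 0.355  0.427  1.482 -0.004  1.234  0.353] [0.54742719 0.25182261 0.24889981]
```

View pics/scene6.png

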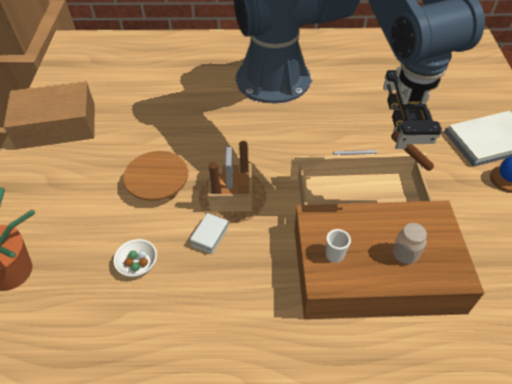

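Run:
```python
from h import *
p,d=snap('scene')
for q in imaging.silhouettes('scene','stick1_center'):
    c,uv=cloud('scene',d,q['pixels']); print(q['confidence'],q['pixel'],len(c)); 
    if len(c): print(np.percentile(c,[3,50,97],axis=0).round(3).tolist())
```

```text
0.76 [416.1, 152.0] 401
[[0.544, 0.235, 0.166], [0.556, 0.298, 0.211], [0.56, 0.342, 0.272]]
0.61 [229.7, 187.4] 1799
[[0.451, -0.176, 0.007], [0.532, -0.122, 0.068], [0.556, -0.076, 0.156]]
```

```bash
python3 -m pendant '[[0,-0.02,-0.1,0,0,0],[0,0,-0.12,0,0,0],[0,0,-0.12,0,0,0],[0,0,-0.1,0,0,0],[0,0,-0.06,0,0,0],[0,0,0,0,0,0]]'; python3 -m pendant '[[0,0,0,0,0,0],[0,0,-0.02,0,0,0],[0,0,-0.02,0,0,0]]' - 4
```

```text
clock: 17.03
tcp_pos: [0.5461, 0.2463, 0.1212]
tcp_rot: [0.706, 0.708, -0.003, -0.001]
wrist_force: [-1.0, -0.2, -0.3]
width: 0.231
clock: 17.28
tcp_pos: [0.5486, 0.2476, 0.1157]
tcp_rot: [0.706, 0.708, 0.001, 0.001]
wrist_force: [0.6, -0.6, -1.2]
width: 0.239
```

```bash
python3 -m pendant '[[-0.0,-0.024,-0.03,0,0,0],[0,-0.024,-0.03,0,0,0],[0,-0.02,-0.03,0,0,0],[0,-0.02,-0.03,0,0,0],[0,0,0,0,0,0]]'
python3 - <<'E'
from h import *
p,d=snap('scene','s7.png')
p,d=snap('top','t7.png')
E
```

```text
clock: 17.7
tcp_pos: [0.5469, 0.2241, 0.0826]
tcp_rot: [0.706, 0.708, -0.002, -0.0]
wrist_force: [-0.6, -0.7, -0.5]
width: 0.236
```

View pics/s7.png

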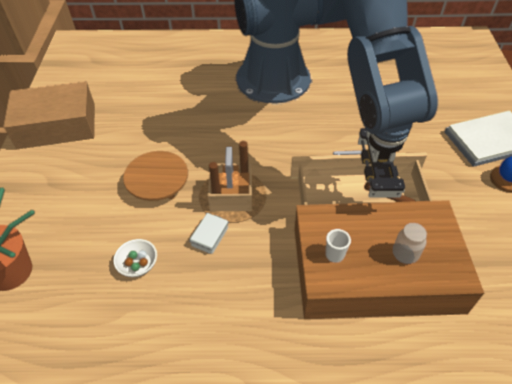

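```bash
python3 -m pendant '[[0,-0.016,-0.03,0,0,0],[0,-0.014,-0.035,0,0,0],[0,-0.012,-0.035,0,0,0],[0,-0.008,-0.04,0,0,0],[0,-0.005,-0.04,0,0,0],[0,0,0,0,0,0]]'
```

```text
clock: 18.3
tcp_pos: [0.5465, 0.2111, 0.0369]
tcp_rot: [0.706, 0.708, -0.002, -0.0]
wrist_force: [-0.2, -0.5, -0.1]
width: 0.238
```

```bash
python3 -m pendant '[[0,0,-0.014,0,0,0],[0,0,0,0,0,0]]'; python3 -m pendant '[[0,0,0,0,0,0],[0,0,0,0,0,0],[0,0,0,0,0,0],[0,0,0,0,0,0]]' 40; python3 -m pendant '[[0,0,0.06,0,0,0],[0,0,0.12,0,0,0],[0,0,0.16,0,0,0],[0,0,0.16,0,0,0],[0,0,0.16,0,0,0],[0,-0.16,0.1,0,0,0],[0,-0.16,0,0,0,0],[0,-0.16,0,0,0,0]]'; python3 -m pendant '[[0,-0.16,0,0,0,0],[0,-0.16,0,0,0,0]]'
python3 - <<'E'
from h import *
p,d=snap('scene','s8.png')
p,d=snap('top','t8.png')
E
```

```text
clock: 18.47
tcp_pos: [0.5476, 0.2118, 0.0354]
tcp_rot: [0.706, 0.708, -0.001, 0.0]
wrist_force: [-0.2, 0.6, -0.5]
width: 0.235
clock: 18.8
tcp_pos: [0.5478, 0.2118, 0.0362]
tcp_rot: [0.706, 0.708, -0.0, 0.001]
wrist_force: [-0.4, 0.2, 0.1]
width: 0.395
clock: 19.47
tcp_pos: [0.548, 0.0956, 0.2249]
tcp_rot: [0.705, 0.709, 0.001, 0.002]
wrist_force: [0.1, -0.8, -1.1]
width: 0.397
clock: 19.63
tcp_pos: [0.5473, 0.0147, 0.2235]
tcp_rot: [0.706, 0.708, -0.0, 0.001]
wrist_force: [0.3, 0.3, -0.2]
width: 0.401
```

View pics/s8.png

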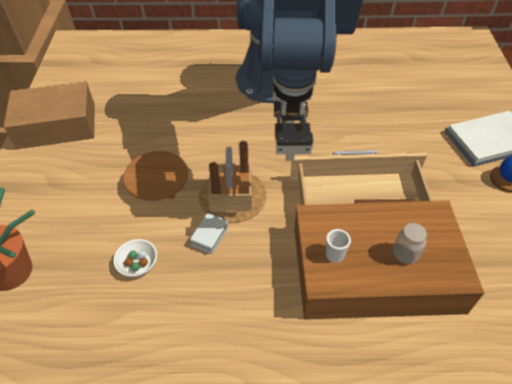

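View pics/t8.png

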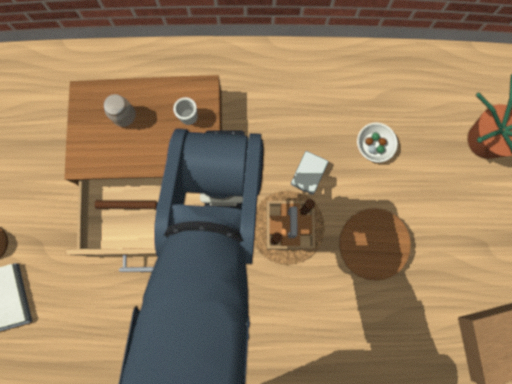

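```bash
python3 -m pendant '[[-0.0415,-0.0535,0.01,-0.03125,0,0],[-0.0415,-0.0535,0.01,-0.03125,0,0],[-0.0415,-0.0535,0.01,-0.03125,0,0],[-0.0415,-0.0535,0.01,-0.03125,0,0],[-0.0415,-0.0535,0.01,-0.03125,0,0],[-0.0415,-0.0535,0,-0.03125,0,0],[-0.0415,-0.0535,0,-0.03125,0,0],[-0.0415,-0.0535,0,-0.03125,0,0]]' 48; python3 -m pendant '[[0,0,0,0,0,0],[0,0,0,0,0,0],[0,0,0,0,0,0]]'
python3 - <<'E'
from h import *
p,d=snap('scene','s9.png')
for n in['scene']:
    c,uv=cloud(n,d); t=c[(abs(c[:,2]-.162)<.003)&(abs(c[:,0]-.5)<.06)&(abs(c[:,1]+.125)<.06)]
    for s in((.464,-.089),(.535,-.16)):
        q=t[np.hypot(t[:,0]-s[0],t[:,1]-s[1])<.02]; print(len(q), np.r_[(q.max(0)+q.min(0))/2].round(4) if len(q) else 0)
E
```

```text
clock: 20.4
tcp_pos: [0.4647, -0.0904, 0.2363]
tcp_rot: [0.651, 0.654, -0.272, 0.273]
wrist_force: [0.1, -0.3, 0.0]
width: 0.479
clock: 20.65
tcp_pos: [0.4655, -0.0899, 0.2358]
tcp_rot: [0.653, 0.654, -0.27, 0.27]
wrist_force: [0.6, 0.4, 0.1]
width: 0.482
46 [ 0.4686 -0.0915  0.1619]
46 [ 0.5361 -0.1613  0.162 ]
```

View pics/s9.png

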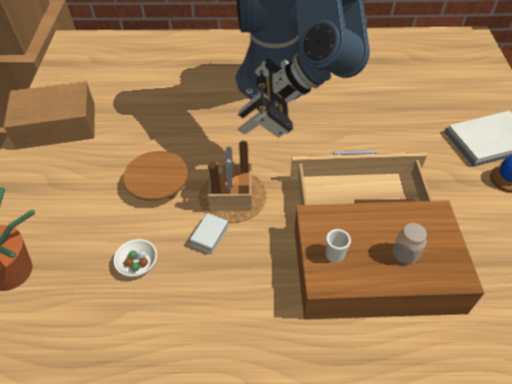

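```bash
python3 -m pendant '[[0,-0.01,-0.1,0,0,0],[0,0,-0.1,0,0,0],[0,0,-0.1,0,0,0],[0,0,-0.084,0,0,0],[0,0,0,0,0,0]]'; python3 -m pendant '[[0,0,0,0,0,0],[0,0,0,0,0,0],[0,0,0,0,0,0],[0,0,0,0,0,0],[0,0,0,0,0,0],[0,0,0,0,0,0]]' 0 25; python3 -m pendant '[[0,0,0,0,0,0],[0,0,0.06,0,0,0],[0,0,0.1,0,0,0],[0,0,0.1,0,0,0],[0,0,0.1,0,0,0],[0,0,0.08,0,0,0],[0,0,0,0,0,0]]'
```

```text
clock: 21.12
tcp_pos: [0.4639, -0.0931, 0.1368]
tcp_rot: [0.652, 0.654, -0.272, 0.269]
wrist_force: [0.1, -0.9, 0.4]
width: 0.479
clock: 21.62
tcp_pos: [0.4652, -0.0932, 0.1405]
tcp_rot: [0.652, 0.654, -0.271, 0.271]
wrist_force: [0.1, -0.1, 7.1]
width: 0.229
clock: 22.2
tcp_pos: [0.4658, -0.093, 0.253]
tcp_rot: [0.653, 0.653, -0.269, 0.272]
wrist_force: [0.4, 0.0, -0.1]
width: 0.228
```

```bash
python3 -m pendant '[[0.0103,0.08,0,0.0208,0,0],[0.0103,0.115,0,0.0208,0,0],[0.0103,0.115,0,0.0208,0,0],[0.0103,0.115,0,0.0208,0,0],[0.0103,0.115,0,0.0208,0,0],[0.0103,0.115,0,0.0208,0,0],[0.0103,0.115,0,0.0208,0,0],[0.0103,0.115,0,0.0208,0,0]]'; python3 -m pendant '[[0.0103,0.115,0,0.0208,0,0],[0.0103,0.115,0,0.0208,0,0],[0.0103,0.115,0,0.0208,0,0],[0.0103,0.115,0,0.0208,0,0],[0,0.01,0,0,0,0],[0,0,0,0,0,0],[0,0,0,0,0,0]]'
python3 - <<'E'
from h import *
p,d=snap('scene','s10.png')
for q in imaging.silhouettes('scene','stick1_center')[:2]:
    c,uv=cloud('scene',d,q['pixels']); print(q['confidence'],q['pixel'],len(c)); 
    if len(c): print(np.percentile(c,[3,50,97],axis=0).round(3).tolist())
p,d=snap('top','t10.png')
E
```

```text
clock: 22.87
tcp_pos: [0.4851, 0.1296, 0.2488]
tcp_rot: [0.7, 0.702, -0.092, 0.092]
wrist_force: [-0.1, -0.1, -0.5]
width: 0.229
clock: 23.45
tcp_pos: [0.4952, 0.2449, 0.2488]
tcp_rot: [0.706, 0.708, -0.002, 0.001]
wrist_force: [-0.7, -1.1, -0.6]
width: 0.229
0.51 [380.5, 200.1] 197
[[0.526, 0.193, 0.018], [0.548, 0.247, 0.037], [0.554, 0.329, 0.041]]
```

View pics/s10.png

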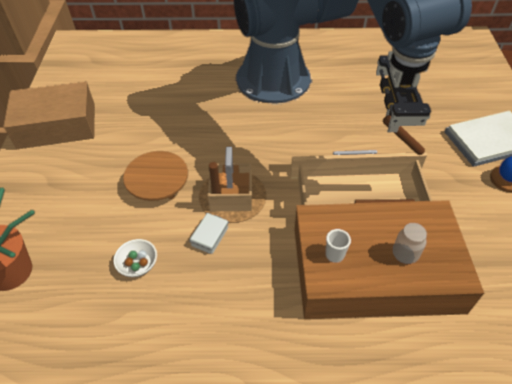

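```bash
python3 -m pendant '[[-0.02,0,-0.1,0,0,0],[0,0,-0.12,0,0,0],[0,0,-0.12,0,0,0],[0,0,-0.1,0,0,0],[0,0,-0.06,0,0,0],[0,0,0,0,0,0]]'; python3 -m pendant '[[0,0,0,0,0,0],[0,0,-0.02,0,0,0],[0,0,-0.02,0,0,0],[-0.0,-0.024,-0.03,0,0,0],[0,-0.024,-0.03,0,0,0],[0,-0.02,-0.03,0,0,0],[0,-0.02,-0.03,0,0,0],[0,0,0,0,0,0]]' - 4; python3 -m pendant '[[0,-0.016,-0.03,0,0,0],[0,-0.014,-0.035,0,0,0],[0,-0.012,-0.035,0,0,0],[0,-0.008,-0.04,0,0,0],[0,-0.005,-0.04,0,0,0],[0,0,-0.02,0,0,0],[0,0,0,0,0,0]]'
```

```text
clock: 24.1
tcp_pos: [0.489, 0.2444, 0.1215]
tcp_rot: [0.706, 0.708, -0.004, 0.0]
wrist_force: [-0.1, -0.5, -1.1]
width: 0.229
clock: 24.77
tcp_pos: [0.4898, 0.2223, 0.0828]
tcp_rot: [0.706, 0.708, -0.002, 0.0]
wrist_force: [-0.4, -0.1, -0.1]
width: 0.235
clock: 25.35
tcp_pos: [0.4899, 0.2097, 0.033]
tcp_rot: [0.706, 0.708, -0.002, 0.0]
wrist_force: [-0.4, 0.3, -0.0]
width: 0.233
```

```bash
python3 -m pendant '[[0,0,-0.014,0,0,0],[0,0,0,0,0,0]]'; python3 -m pendant '[[0,0,0,0,0,0],[0,0,0,0,0,0],[0,0,0,0,0,0],[0,0,0,0,0,0]]' 38; python3 -m pendant '[[0,0,0.06,0,0,0],[0,0,0.12,0,0,0],[0,0,0.16,0,0,0],[0,0,0.16,0,0,0],[0,0,0.16,0,0,0],[0.03,-0.16,0.1,0,0,0],[0.03,-0.16,0,0,0,0],[0.03,-0.16,0,0,0,0]]'; python3 -m pendant '[[0,-0.16,0,0,0,0],[0,-0.16,0,0,0,0]]'
python3 - <<'E'
from h import *
p,d=snap('scene','s11.png')
p,d=snap('top','t11.png')
E
```

```text
clock: 25.52
tcp_pos: [0.4906, 0.21, 0.0307]
tcp_rot: [0.706, 0.708, -0.001, 0.001]
wrist_force: [-0.8, 0.3, -0.5]
width: 0.234
clock: 25.85
tcp_pos: [0.4907, 0.21, 0.0312]
tcp_rot: [0.706, 0.708, -0.001, 0.001]
wrist_force: [-0.0, 1.0, -0.3]
width: 0.374
clock: 26.52
tcp_pos: [0.5127, 0.0941, 0.2197]
tcp_rot: [0.705, 0.709, 0.001, 0.002]
wrist_force: [0.6, 0.3, -1.2]
width: 0.378
clock: 26.68
tcp_pos: [0.512, 0.0132, 0.2181]
tcp_rot: [0.706, 0.708, -0.001, 0.001]
wrist_force: [-0.5, -0.8, 0.8]
width: 0.383
```

View pics/s11.png

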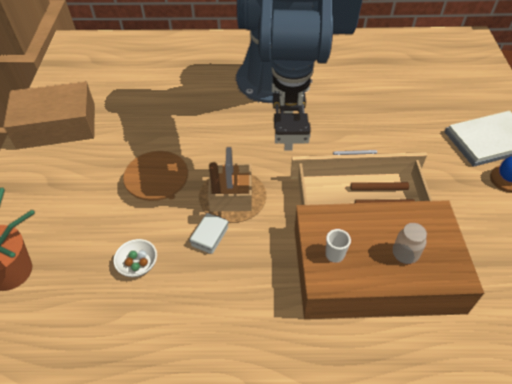

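View pics/t11.png

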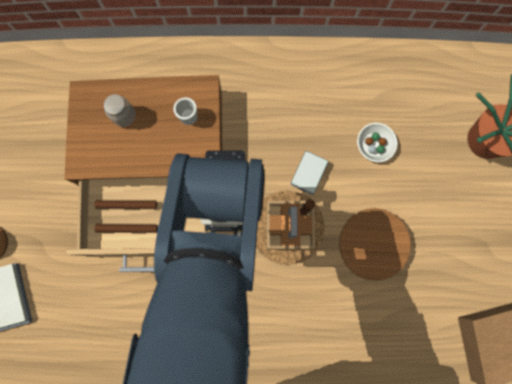

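```bash
python3 -m pendant '[[0,0.076,0,0,0,0.0385],[0,0.076,0,0,0,0.0385],[0,0.076,0,0,0,0.0385],[0,0.076,0,0,0,0.0385],[0,0.076,0,0,0,0.0385],[0,0.076,0,0,0,0.0385],[0,0.076,0,0,0,0.0385],[0,0.076,0,0,0,0.0385]]' 0 20; python3 -m pendant '[[0,0.076,0,0,0,0.0385],[0,0.076,0,0,0,0.0385],[0,0.076,0,0,0,0.0385],[0.01,0.076,0,0,0,0.0385],[0.01,0.076,0,0,0,0.0385],[0,0,0,0,0,0],[0,0,0,0,0,0]]'
python3 - <<'E'
from h import *
for n in('scene','top'):
  p,d=snap(n,n[0]+'12.png')
  c,uv=cloud(n,d);col=p[uv[:,1],uv[:,0]].astype(int)
  m=(c[:,2]>.028)&(c[:,2]<.045)&(c[:,0]>.45)&(c[:,0]<.59)&(c[:,1]>.1)&(c[:,1]<.35)&(col[:,0]<130)
  for lo,hi in((.46,.515),(.52,.58)):
    q=c[m&(c[:,0]>lo)&(c[:,0]<hi)]; print(n,len(q),np.percentile(q,[3,50,97],axis=0).round(3).tolist() if len(q) else 0)
E
```

```text
clock: 27.45
tcp_pos: [0.5118, 0.1685, 0.2179]
tcp_rot: [0.293, 0.956, -0.0, 0.001]
wrist_force: [-0.7, -0.2, -0.6]
width: 0.008
clock: 28.03
tcp_pos: [0.5167, 0.2628, 0.2176]
tcp_rot: [-0.002, 1.0, -0.0, 0.001]
wrist_force: [0.0, -0.7, -0.3]
width: 0.006
scene 337 [[0.49, 0.192, 0.029], [0.498, 0.264, 0.035], [0.504, 0.332, 0.039]]
scene 123 [[0.545, 0.192, 0.034], [0.549, 0.255, 0.038], [0.553, 0.334, 0.041]]
top 452 [[0.482, 0.192, 0.029], [0.491, 0.252, 0.036], [0.501, 0.311, 0.041]]
top 239 [[0.539, 0.193, 0.03], [0.548, 0.226, 0.036], [0.556, 0.306, 0.04]]
```

View pics/s12.png

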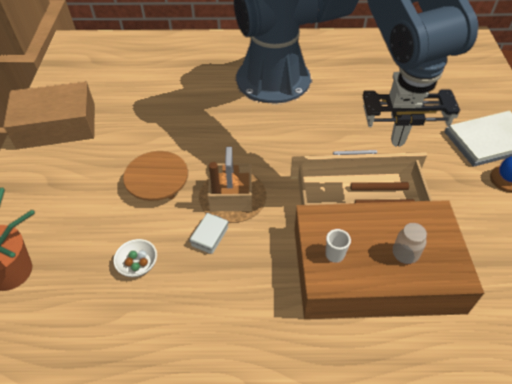

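```bash
python3 -m pendant '[[0.012,0,-0.13,0,0,0],[0,0,-0.14,0,0,0],[0,0,-0.14,0,0,0],[0,0,-0.14,0,0,0],[0,0,-0.12,0,0,0],[0,0,-0.06,0,0,0],[0,0,0,0,0,0]]'; python3 -m pendant '[[0.04,0,0,0,0,0],[0.04,0,0,0,0,0],[0.04,0,0,0,0,0],[0.04,0,0,0,0,0],[0.03,0,0,0,0,0],[0,0,0,0,0,0]]'
```

```text
clock: 28.72
tcp_pos: [0.5182, 0.2604, 0.0321]
tcp_rot: [-0.001, 1.0, -0.001, -0.001]
wrist_force: [0.2, -0.8, 0.4]
width: 0.008
clock: 29.22
tcp_pos: [0.5701, 0.2619, 0.0371]
tcp_rot: [-0.001, 1.0, 0.001, 0.003]
wrist_force: [-0.3, -0.0, -0.9]
width: 0.002
```

```bash
python3 -m pendant '[[-0.1,0,-0.01,0,0,0],[-0.1,0,0,0,0,0],[-0.04,0,0,0,0,0],[-0.03,0,0,0,0,0],[-0.03,0,0,0,0,0],[-0.03,0,0,0,0,0],[-0.02,0,0,0,0,0],[0,0,0,0,0,0]]'; python3 -m pendant '[[0.02,0,0.06,0,0,0],[0,0,0.14,0,0,0],[0,0,0.14,0,0,0],[0,0,0.14,0,0,0],[0,0,0.14,0,0,0],[0,0,0.12,0,0,0],[0,0,0,0,0,0]]'
python3 - <<'E'
from h import *
for n in('scene','top'):
  p,d=snap(n,n[0]+'13.png')
  c,uv=cloud(n,d);col=p[uv[:,1],uv[:,0]].astype(int)
  m=(c[:,2]>.028)&(c[:,2]<.045)&(c[:,0]>.44)&(c[:,0]<.62)&(c[:,1]>.1)&(c[:,1]<.35)&(col[:,0]<130)
  for lo,hi in((.45,.515),(.52,.62)):
    q=c[m&(c[:,0]>lo)&(c[:,0]<hi)]; print(n,len(q),np.percentile(q,[3,50,97],axis=0).round(3).tolist() if len(q) else 0)
E
```

```text
clock: 29.88
tcp_pos: [0.4796, 0.262, 0.0328]
tcp_rot: [-0.002, 1.0, -0.0, 0.001]
wrist_force: [0.2, -0.3, -0.4]
width: 0.001
clock: 30.47
tcp_pos: [0.4877, 0.263, 0.224]
tcp_rot: [-0.002, 1.0, 0.002, 0.006]
wrist_force: [0.3, -0.4, -0.3]
width: 0.01
scene 347 [[0.451, 0.19, 0.028], [0.46, 0.261, 0.035], [0.466, 0.331, 0.04]]
scene 0 0
top 321 [[0.451, 0.193, 0.031], [0.457, 0.253, 0.036], [0.463, 0.314, 0.04]]
top 447 [[0.595, 0.196, 0.03], [0.602, 0.262, 0.036], [0.612, 0.337, 0.041]]
```

View pics/t13.png

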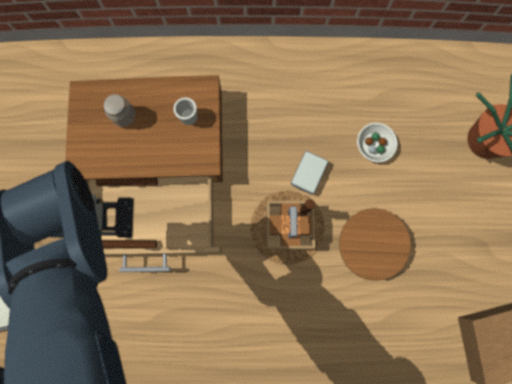

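View pics/s13.png

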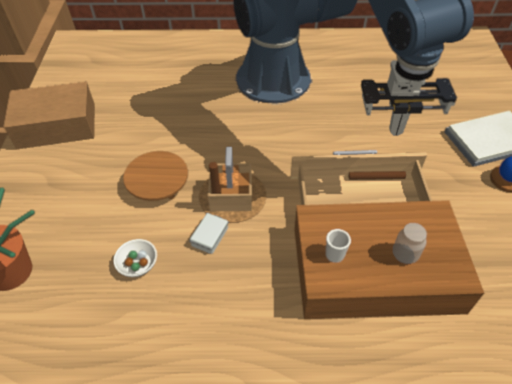

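```bash
python3 -m pendant '[[0.0134,-0.1214,0.012,-0.01396,-0.01396,-0.03371],[0.0134,-0.1214,0.012,-0.01396,-0.01396,-0.03371],[0.0134,-0.1214,0.012,-0.01396,-0.01396,-0.03371],[0.0134,-0.1214,0.012,-0.01396,-0.01396,-0.03371],[0.0134,-0.1214,0.012,-0.01396,-0.01396,-0.03371],[0.0134,-0.1214,0.012,-0.01396,-0.01396,-0.03371],[0.0134,-0.1214,0.012,-0.01396,-0.01396,-0.03371]]' 48; python3 -m pendant '[[0.0134,-0.1214,0,-0.01396,-0.01396,-0.03371],[0.0134,-0.1214,0,-0.01396,-0.01396,-0.03371],[0.0134,-0.1214,0,-0.01396,-0.01396,-0.03371],[0.0134,-0.1214,0,-0.01396,-0.01396,-0.03371],[0.0134,-0.1214,0,-0.01396,-0.01396,-0.03371],[0.0134,-0.1214,0,-0.01396,-0.01396,-0.03371],[0.0134,-0.1214,0,-0.01396,-0.01396,-0.03371]]';python3 -m pendant '[[0,0,0,0,0,0],[0,0,0,0,0,0],[0,0,0,0,0,0]]'
python3 - <<'E'
from h import *
s=robot.get_state();print(s['joint_pos'].round(3),s['tcp_pos'])
from scipy.spatial.transform import Rotation as R
print(R.from_quat(s['tcp_rot']).as_matrix().round(3))
n='scene';p,d=snap('scene','s14.png')
c,uv=cloud(n,d); t=c[(abs(c[:,2]-.162)<.003)&(abs(c[:,0]-.5)<.06)&(abs(c[:,1]+.125)<.06)]
for s in((.535,-.16),):
        q=t[np.hypot(t[:,0]-s[0],t[:,1]-s[1])<.02]; print(len(q), np.r_[(q.max(0)+q.min(0))/2].round(4) if len(q) else 0)
E
```

```text
clock: 31.15
tcp_pos: [0.5081, 0.048, 0.2376]
tcp_rot: [0.359, 0.909, -0.151, 0.15]
wrist_force: [-0.2, 0.2, -0.7]
width: 0.451
clock: 31.73
tcp_pos: [0.5315, -0.1642, 0.2371]
tcp_rot: [0.653, 0.653, -0.273, 0.271]
wrist_force: [-0.2, 0.2, -0.4]
width: 0.482
clock: 31.98
tcp_pos: [0.5316, -0.1625, 0.2376]
tcp_rot: [0.651, 0.655, -0.272, 0.27]
wrist_force: [0.0, 0.3, 0.2]
width: 0.48
[-0.034  0.403  1.763 -0.891  1.143  0.42 ] [ 0.53164586 -0.16251362  0.23760239]
[[-0.007  1.    -0.001]
 [ 0.706  0.004 -0.708]
 [-0.708 -0.006 -0.706]]
52 [ 0.5365 -0.1612  0.162 ]
```

View pics/s14.png

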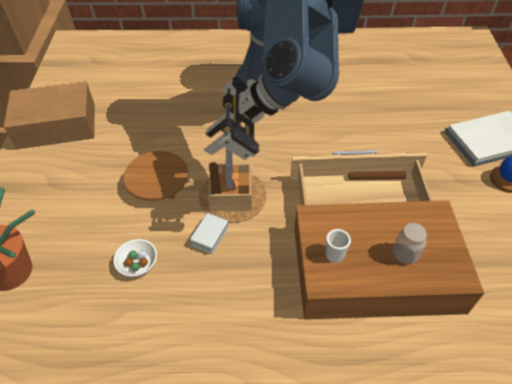

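```bash
python3 -m pendant '[[0.014,0,-0.1,0,0,0],[0,0,-0.1,0,0,0],[0,0,-0.1,0,0,0],[0,0,-0.09,0,0,0],[0,0,0,0,0,0]]'; python3 -m pendant '[[0,0,0,0,0,0],[0,0,0,0,0,0],[0,0,0,0,0,0],[0,0,0,0,0,0],[0,0,0,0,0,0],[0,0,0,0,0,0]]' 0 25; python3 -m pendant '[[0,0,0,0,0,0],[0,0,0.06,0,0,0],[0,0,0.1,0,0,0],[0,0,0.1,0,0,0],[0,0,0.1,0,0,0],[0,0,0.08,0,0,0],[0,0,0,0,0,0]]'
```

```text
clock: 32.45
tcp_pos: [0.5349, -0.1627, 0.1396]
tcp_rot: [0.65, 0.655, -0.274, 0.271]
wrist_force: [-1.4, -1.4, 3.1]
width: 0.481
clock: 32.95
tcp_pos: [0.5357, -0.1628, 0.1416]
tcp_rot: [0.652, 0.654, -0.272, 0.271]
wrist_force: [0.4, -0.3, 1.7]
width: 0.23
clock: 33.53
tcp_pos: [0.5367, -0.163, 0.2551]
tcp_rot: [0.652, 0.653, -0.27, 0.273]
wrist_force: [-0.2, -0.2, -0.5]
width: 0.231
```

```bash
python3 -m pendant '[[0,0,0.1,0,0,0],[0,0,0.1,0,0,0],[0,0.1,0,0,0,0],[-0.004,0.12,0,0.0208,0,0],[-0.004,0.12,0,0.0208,0,0],[-0.004,0.12,0,0.0208,0,0],[-0.004,0.12,0,0.0208,0,0],[-0.004,0.12,0,0.0208,0,0]]'; python3 -m pendant '[[-0.004,0.12,0,0.0208,0,0],[-0.004,0.12,0,0.0208,0,0],[-0.004,0.12,0,0.0208,0,0],[-0.004,0.12,0,0.0208,0,0],[-0.004,0.12,-0.04,0.0208,0,0],[-0.004,0.12,-0.08,0.0208,0,0],[-0.004,0.12,-0.08,0.0208,0,0],[0,0.096,0,0,0,0]]';python3 -m pendant '[[0,0,0,0,0,0],[0,0,0,0,0,0]]'
python3 - <<'E'
from h import *
p,d=snap('scene','s15.png')
p,d=snap('top','t15.png')
E
```

```text
clock: 34.2
tcp_pos: [0.5301, 0.0137, 0.3004]
tcp_rot: [0.687, 0.69, -0.161, 0.16]
wrist_force: [0.2, 0.1, -0.8]
width: 0.229
clock: 34.87
tcp_pos: [0.5217, 0.2463, 0.2467]
tcp_rot: [0.706, 0.708, -0.003, -0.001]
wrist_force: [-0.2, -0.4, -0.8]
width: 0.233
clock: 35.03
tcp_pos: [0.5231, 0.2465, 0.2501]
tcp_rot: [0.705, 0.709, -0.002, 0.001]
wrist_force: [-0.4, 0.6, -0.6]
width: 0.227
```

View pics/s15.png

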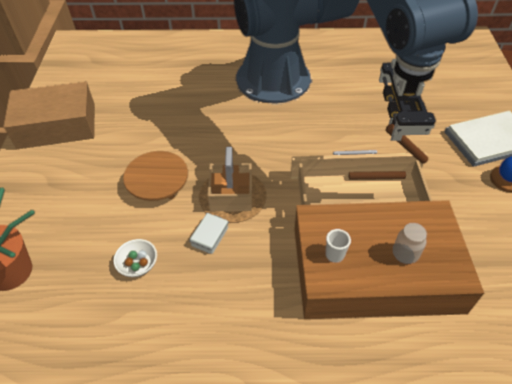

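```bash
python3 -m pendant '[[0,0,-0.1,0,0,0],[0,0,-0.12,0,0,0],[0,0,-0.12,0,0,0],[0,0,-0.1,0,0,0],[0,0,-0.06,0,0,0],[0,0,0,0,0,0]]'; python3 -m pendant '[[0,0,0,0,0,0],[0,0,-0.02,0,0,0],[0,0,-0.02,0,0,0],[-0.0,-0.024,-0.03,0,0,0],[0,-0.024,-0.03,0,0,0],[0,-0.02,-0.03,0,0,0],[0,-0.02,-0.03,0,0,0],[0,0,0,0,0,0]]' - 4; python3 -m pendant '[[0,-0.016,-0.03,0,0,0],[0,-0.014,-0.035,0,0,0],[0,-0.012,-0.035,0,0,0],[0,-0.008,-0.04,0,0,0],[0,-0.005,-0.04,0,0,0],[0,0,-0.02,0,0,0],[0,0,-0.006,0,0,0],[0,0,0,0,0,0]]'
```

```text
clock: 35.63
tcp_pos: [0.5221, 0.2446, 0.1233]
tcp_rot: [0.706, 0.708, -0.004, 0.0]
wrist_force: [-0.0, -0.4, -1.8]
width: 0.233
clock: 36.3
tcp_pos: [0.5227, 0.2227, 0.0845]
tcp_rot: [0.706, 0.708, -0.003, 0.001]
wrist_force: [0.1, 0.0, -0.2]
width: 0.236
clock: 36.97
tcp_pos: [0.5233, 0.2104, 0.0342]
tcp_rot: [0.706, 0.709, -0.002, 0.001]
wrist_force: [0.9, -0.1, -0.6]
width: 0.236
```

```bash
python3 -m pendant '[[0,0,0,0,0,0],[0,0,0,0,0,0],[0,0,0,0,0,0],[0,0,0,0,0,0]]' 38; python3 -m pendant '[[0,0,0.06,0,0,0],[0,0,0.12,0,0,0],[0,0,0.16,0,0,0],[0,0,0.16,0,0,0],[0,0,0.16,0,0,0],[0.02,-0.16,0.1,0,0,0],[0.02,-0.16,0,0,0,0],[0.02,-0.16,0,0,0,0]]'; python3 -m pendant '[[0,-0.16,0,0,0,0],[0,-0.16,0,0,0,0]]'
python3 - <<'E'
from h import *
for n in('scene','top'):
    p,d=snap(n,n[0]+'16.png')
    for q in imaging.silhouettes(n,'case_center')[:2]:
        m=cloud(n,d,q['pixels'])[0]; t=m[m[:,2]>.028]
        print(n,q['confidence'],q['pixel'],cv2.minAreaRect((t[:,:2]*1000).astype(np.float32)),np.median(t[:,2]).round(4))
print(robot.get_state()['joint_pos'].round(3))
E
```

```text
clock: 37.3
tcp_pos: [0.5237, 0.2105, 0.0351]
tcp_rot: [0.706, 0.709, -0.001, 0.001]
wrist_force: [0.7, -1.0, -0.1]
width: 0.379
clock: 37.97
tcp_pos: [0.5384, 0.0944, 0.2238]
tcp_rot: [0.705, 0.709, 0.0, 0.003]
wrist_force: [0.3, 0.2, -0.4]
width: 0.38
clock: 38.13
tcp_pos: [0.5377, 0.0134, 0.2222]
tcp_rot: [0.706, 0.709, -0.001, 0.002]
wrist_force: [0.6, -0.8, 1.2]
width: 0.378
scene 0.61 [211.8, 235.1] ((630.1422729492188, -174.2217559814453), (60.92298126220703, 92.71556091308594), 65.48149871826172) 0.0338
top 0.62 [307.1, 176.4] ((627.4031372070312, -174.04345703125), (60.327884674072266, 91.48827362060547), 64.97975158691406) 0.0331
[-0.058  0.334  1.688 -0.004  1.119 -0.058]
```

View pics/s16.png

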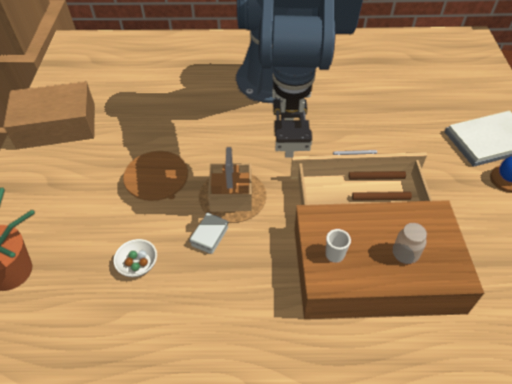

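```bash
python3 -m pendant '[[0.0364,-0.0748,0,0,0,0.0361],[0.0364,-0.0748,0,0,0,0.0361],[0.0364,-0.0748,0,0,0,0.0361],[0.0364,-0.0748,0,0,0,0.0361],[0.0364,-0.0748,0,0,0,0.0361]]' 100; python3 -m pendant '[[0.0364,-0.0748,0,0,0,0.0361],[0.0364,-0.0748,0,0,0,0.0361],[0.0364,-0.0748,0,0,0,0.0361],[0.0364,-0.0748,0,0,0,0.0361],[0.0364,-0.0748,0,0,0,0.0361],[0,0,0,0,0,0],[0,0,0,0,0,0]]'
python3 - <<'E'
from h import *
n='scene'
p,d=snap(n,n[0]+'17.png')
for q in imaging.silhouettes(n,'case_center')[:1]:
        m=cloud(n,d,q['pixels'])[0]; t=m[m[:,2]>.028]
        print(n,q['confidence'],q['pixel'],cv2.minAreaRect((t[:,:2]*1000).astype(np.float32)),np.median(t[:,2]).round(4))
print(robot.get_state()['joint_pos'].round(3))
E
```

```text
clock: 38.75
tcp_pos: [0.584, -0.0775, 0.2218]
tcp_rot: [0.476, 0.879, -0.001, 0.002]
wrist_force: [0.3, 0.6, 0.1]
width: 0.683
clock: 39.33
tcp_pos: [0.6292, -0.1708, 0.2213]
tcp_rot: [0.215, 0.977, -0.0, 0.002]
wrist_force: [-0.3, -0.5, 0.3]
width: 0.998
scene 0.65 [213.3, 236.4] ((629.8894653320312, -175.2242431640625), (60.4161376953125, 93.62901306152344), 65.35101318359375) 0.0337
[-0.336  0.54   1.374 -0.     1.225 -1.473]
```

View pics/s17.png

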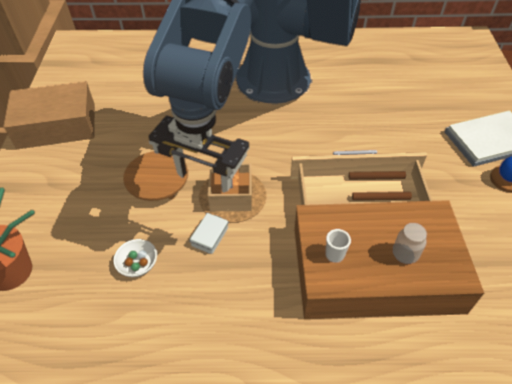

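```bash
python3 -m pendant '[[0,-0.013,-0.12,0,0,0],[0,0,-0.14,0,0,0],[0,0,-0.14,0,0,0],[0,0,-0.13,0,0,0],[0,0,-0.12,0,0,0],[0,0,-0.1,0,0,0],[0,0,-0.076,0,0,0],[0,0,0,0,0,0]]'; python3 -m pendant '[[0,0,0,0,0,0],[0,0,0,0,0,0],[0,0,0,0,0,0],[0,0,0,0,0,0],[0,0,0,0,0,0],[0,0,0,0,0,0]]' 0 25; python3 -m pendant '[[0,0,0,0,0,0],[0,0,0,0,0,0],[0,0,0.04,0,0,0],[0,0,0.08,0,0,0],[0,0,0.12,0,0,0],[0,0,0.12,0,0,0],[0,0,0.12,0,0,0],[0,0,0,0,0,0]]'
```

```text
clock: 40.1
tcp_pos: [0.6266, -0.1729, 0.0115]
tcp_rot: [0.215, 0.977, -0.0, -0.001]
wrist_force: [-0.2, 0.6, -0.7]
width: 1.0
clock: 40.6
tcp_pos: [0.6293, -0.1752, 0.0161]
tcp_rot: [0.215, 0.977, -0.001, 0.002]
wrist_force: [-0.5, 0.5, 6.3]
width: 0.642
clock: 41.27
tcp_pos: [0.6314, -0.1759, 0.1421]
tcp_rot: [0.215, 0.977, -0.001, 0.006]
wrist_force: [-0.1, -0.2, -0.6]
width: 0.64
```

```bash
python3 -m pendant '[[0,0,0.1,0,0,0],[-0.01,0.08,0.1,0.0,0,0.0163],[-0.05,0.13,0,0,0,0.0163],[-0.05,0.13,0,0,0,0.0163],[-0.05,0.13,0,0,0,0.0163],[-0.05,0.13,0,0,0,0.0163],[-0.05,0.13,0,0,0,0.0163],[-0.05,0.13,0,0,0,0.0163]]'; python3 -m pendant '[[-0.05,0.13,0,0,0,0.0163],[-0.05,0.13,0,0,0,0.0163],[-0.04,0.106,0,0,0,0.0],[0,0,0,0,0,0],[0,0,0,0,0,0]]'
python3 - <<'E'
from h import *
for n in('scene','top'):p,d=snap(n,n[0]+'18.png')
E
```

```text
clock: 41.93
tcp_pos: [0.5503, 0.0413, 0.1852]
tcp_rot: [0.036, 0.999, -0.0, 0.002]
wrist_force: [0.7, -0.0, -0.3]
width: 0.644
clock: 42.35
tcp_pos: [0.5158, 0.1324, 0.1853]
tcp_rot: [-0.015, 1.0, -0.0, 0.002]
wrist_force: [-0.1, -0.3, -1.9]
width: 0.645
```

View pics/s18.png

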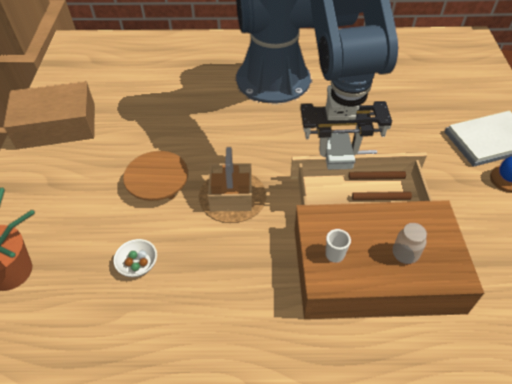

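```bash
python3 -m pendant '[[0.016,-0.022,-0.1,0,0,0],[0,0,-0.12,0,0,0],[0,0,-0.12,0,0,0],[0,0,-0.11,0,0,0],[0,0,-0.08,0,0,0],[0,0,-0.05,0,0,0],[0,0,0,0,0,0]]'; python3 -m pendant '[[0,0,-0.014,0,0,0],[0,0,-0.01,0,0,0],[0,0,0,0,0,0]]'
```

```text
clock: 43.03
tcp_pos: [0.5193, 0.1246, 0.0377]
tcp_rot: [-0.013, 1.0, -0.0, -0.0]
wrist_force: [0.3, -0.6, -1.3]
width: 0.646
clock: 43.28
tcp_pos: [0.5209, 0.1257, 0.0347]
tcp_rot: [-0.014, 1.0, -0.0, 0.002]
wrist_force: [-0.2, 0.6, -1.3]
width: 0.644
```

```bash
python3 -m pendant '[[0,0,-0.012,0,0,0],[0,0,0,0,0,0]]';  python3 -m pendant '[[0,0,0,0,0,0],[0,0,0,0,0,0],[0,0,0,0,0,0]]' 73; python3 -m pendant '[[0,0,0.08,0,0,0],[0,0,0.14,0,0,0],[0,0,0.16,0,0,0],[0,0,0.16,0,0,0],[0,0,0.16,0,0,0],[0,0,0.1,0,0,0],[-0.14,0,0,0,0,0],[-0.15,0,0,0,0,0]]'; python3 -m pendant '[[-0.14,0,0,0,0,0],[-0.12,0,0,0,0,0],[0,-0.12,0,0,0,0],[0,-0.12,0,0,0,0]]'
python3 - <<'E'
from h import *
for n in('scene','top'):p,d=snap(n,n[0]+'19.png')
print(robot.get_state()['joint_pos'].round(3))
E
```

```text
clock: 43.45
tcp_pos: [0.5212, 0.126, 0.032]
tcp_rot: [-0.014, 1.0, 0.0, 0.003]
wrist_force: [0.6, -1.0, 0.6]
width: 0.644
clock: 43.7
tcp_pos: [0.5205, 0.126, 0.0314]
tcp_rot: [-0.014, 1.0, -0.0, 0.002]
wrist_force: [-0.9, -0.4, -0.2]
width: 0.725
clock: 44.37
tcp_pos: [0.4484, 0.126, 0.2325]
tcp_rot: [-0.014, 1.0, 0.0, 0.004]
wrist_force: [-0.7, 0.0, -0.5]
width: 0.732
clock: 44.7
tcp_pos: [0.3815, 0.0663, 0.2316]
tcp_rot: [-0.016, 1.0, -0.0, 0.002]
wrist_force: [0.8, -0.1, -0.2]
width: 0.73
[ 4.600e-02  3.800e-02  2.030e+00 -1.000e-03  1.069e+00 -1.551e+00]
```

View pics/s19.png

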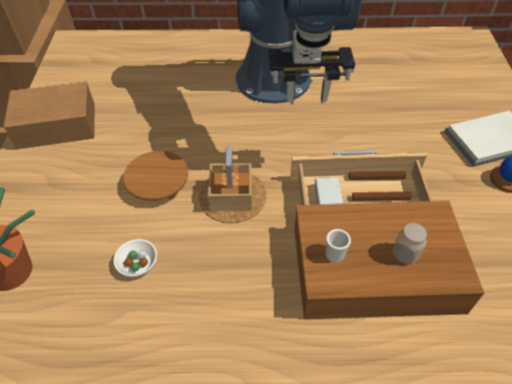

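View pics/t19.png

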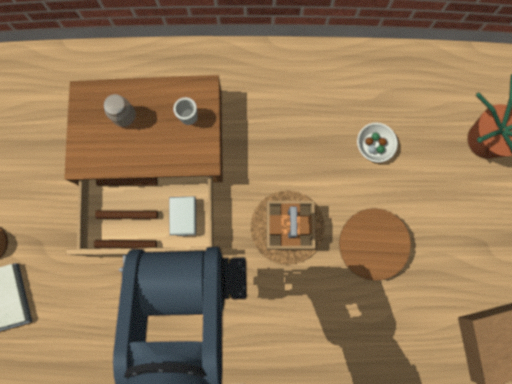

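```bash
python3 -m pendant '[[-0.02,0.14,0,0,0,0],[-0.02,0.14,0,0,0,0],[-0.02,0.14,0,0,0,0],[-0.026,0.143,0,0,0,0],[0,0,-0.13,0,0,0],[0,0,-0.13,0,0,0],[0,0,-0.12,0,0,0]]' 0 30; python3 -m pendant '[[0,0,-0.12,0,0,0],[0,0,-0.12,0,0,0],[0,0,-0.106,0,0,0],[0,0,0,0,0,0],[0,0,0,0,0,0]]'
python3 - <<'E'
from h import *
for n in('scene','top'):
  p,d=snap(n,n[0]+'20.png')
  c,uv=cloud(n,d);col=p[uv[:,1],uv[:,0]].astype(int)
  m=(c[:,0]>.37)&(c[:,0]<.42)&(abs(c[:,1]-.21)<.06)&(c[:,2]>.047)&(c[:,2]<.075)&(col[:,2]>col[:,0]*.8)
  h=c[m];print(n,len(h),np.percentile(h,[2,50,98],axis=0).round(4).tolist() if len(h) else 0)
E
```

```text
clock: 45.38
tcp_pos: [0.3609, 0.2079, 0.135]
tcp_rot: [-0.015, 1.0, 0.0, 0.002]
wrist_force: [0.4, 0.1, -0.5]
width: 0.276
clock: 45.8
tcp_pos: [0.3608, 0.2068, 0.0494]
tcp_rot: [-0.014, 1.0, -0.001, 0.001]
wrist_force: [-0.0, 0.1, 0.8]
width: 0.003
scene 195 [[0.3706, 0.1533, 0.0511], [0.3978, 0.204, 0.0586], [0.4059, 0.2612, 0.0726]]
top 91 [[0.3939, 0.1583, 0.0542], [0.4005, 0.1725, 0.0583], [0.4192, 0.2036, 0.0631]]
```

View pics/s20.png

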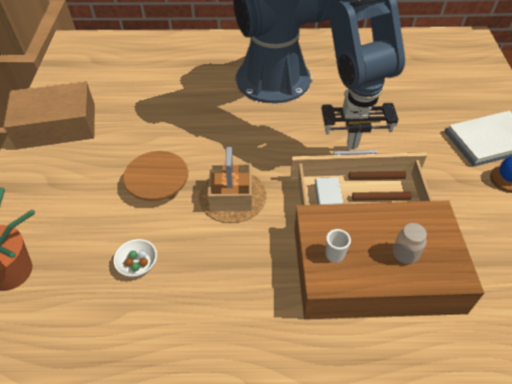

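```bash
python3 -m pendant '[[0.04,0,0,0,0,0],[0.02,0,0,0,0,0],[0.02,0.001,0,0,0,0],[0.03,0.001,0,0,0,0],[0.035,0.001,0,0,0,0],[0.04,0.001,0,0,0,0],[0.04,0.001,0,0,0,0],[0.04,0.001,0,0,0,0]]'; python3 -m pendant '[[0.04,0.001,0,0,0,0],[0.04,0.001,0,0,0,0],[0.04,0.001,0,0,0,0],[0.04,0.001,0,0,0,0],[0.04,0.001,0,0,0,0],[0.04,0.001,0,0,0,0],[0.04,0.001,0,0,0,0],[0.04,0.001,0,0,0,0]]'; python3 -m pendant '[[0.035,0.001,0,0,0,0],[0.03,0.001,0,0,0,0],[0.025,0.001,0,0,0,0],[0.015,0,0,0,0,0],[0,0,0,0,0,0]]'
```

```text
clock: 46.57
tcp_pos: [0.4288, 0.2082, 0.0497]
tcp_rot: [-0.014, 1.0, -0.0, 0.002]
wrist_force: [-2.6, 0.6, 0.8]
width: 0.003
clock: 47.23
tcp_pos: [0.5086, 0.2102, 0.0497]
tcp_rot: [-0.014, 1.0, -0.0, 0.002]
wrist_force: [-2.6, 2.4, -1.2]
width: 0.006
clock: 47.65
tcp_pos: [0.5348, 0.2109, 0.0498]
tcp_rot: [-0.014, 1.0, -0.0, 0.002]
wrist_force: [0.4, -0.5, -0.1]
width: 0.006
```

Smooth. Continue in small steps until the stop is felt.

```bash
python3 -m pendant '[[0.012,0,0,0,0,0],[0.012,0,0,0,0,0],[0,0,0,0,0,0]]'; python3 -m pendant '[[0.008,0,0,0,0,0],[0.008,0,0,0,0,0],[0,0,0,0,0,0]]'
```

```text
clock: 47.9
tcp_pos: [0.5399, 0.211, 0.0497]
tcp_rot: [-0.014, 1.0, -0.0, 0.002]
wrist_force: [0.2, 0.6, 0.0]
width: 0.002
clock: 48.15
tcp_pos: [0.5402, 0.2109, 0.0494]
tcp_rot: [-0.014, 1.0, -0.001, -0.002]
wrist_force: [-19.5, 1.4, 14.8]
width: 0.005
```

```bash
python3 -m pendant '[[-0.04,0,0,0,0,0],[-0.14,0,0,0,0,0],[-0.15,0,0,0,0,0],[-0.15,0,0.05,0,0,0],[0,0,0.15,0,0,0],[0,0,0.15,0,0,0],[0,0,0.15,0,0,0],[0,0,0.15,0,0,0]]'; python3 -m pendant '[[-0.1,0.0,0,0,0,0],[-0.1,0,0,0,0,0],[0,0,0,0,0,0],[0,0,0,0,0,0],[0,0,0,0,0,0]]'
python3 - <<'E'
from h import *
for n in('scene','top'):
  p,d=snap(n,n[0]+'21.png')
  c,uv=cloud(n,d);col=p[uv[:,1],uv[:,0]].astype(int)
  m=(c[:,0]>.5)&(c[:,0]<.58)&(abs(c[:,1]-.21)<.04)&(c[:,2]>.047)&(c[:,2]<.075)&(col[:,2]>col[:,0]*.8)
  h=c[m];print(n,len(h),np.percentile(h,[2,50,98],axis=0).round(4).tolist() if len(h) else 0)
  for yy in(.1,.33):
        pn=c[(abs(c[:,1]-yy)<.02)&(c[:,2]>.075)&(c[:,2]<.095)&(c[:,0]>.5)&(c[:,0]<.62)]; print('panel',yy,np.percentile(pn[:,0],[3,50,97]).round(4))
        un=c[(abs(c[:,1]-yy)<.02)&(c[:,2]>.096)&(c[:,2]<.104)&(c[:,0]>.5)]; print('unit',yy,np.percentile(un[:,0],[0.5,99.5]).round(4))
  g=(col[:,2]>col[:,0]*.85)&(abs(c[:,0]-.5)<.05)&(abs(c[:,1]+.125)<.05)&(c[:,2]>.145)&(c[:,2]<.17)
  print('caddy handle',np.percentile(c[g],[2,50,98],axis=0).round(3).tolist() if g.sum() else 0)
E
```

```text
clock: 48.82
tcp_pos: [0.4237, 0.2109, 0.2144]
tcp_rot: [-0.014, 1.0, 0.0, 0.002]
wrist_force: [1.4, -0.2, 0.1]
width: 0.004
clock: 49.23
tcp_pos: [0.3746, 0.2111, 0.2125]
tcp_rot: [-0.014, 1.0, 0.0, 0.003]
wrist_force: [0.4, 0.7, -0.0]
width: 0.004
scene 119 [[0.5539, 0.1724, 0.0522], [0.5593, 0.207, 0.0585], [0.5638, 0.2489, 0.0635]]Traceback (most recent call last):
  File "<stdin>", line 8, in <module>
    return _quantile_unchecked(
        a, q, axis, out, overwrite_input, method, keepdims, weights)
    return _ureduce(a,
                    func=_quantile_ureduce_func,
    ...<5 lines>...
                    overwrite_input=overwrite_input,
                    method=method)
    r = func(a, **kwargs)
    result = _quantile(arr,
                       quantiles=q,
    ...<2 lines>...
                       out=out,
                       weights=wgt)
    slices_having_nans = np.isnan(arr[-1, ...])
                                  ~~~^^^^^^^^^
IndexError: index -1 is out of bounds for axis 0 with size 0
```

View pics/s21.png

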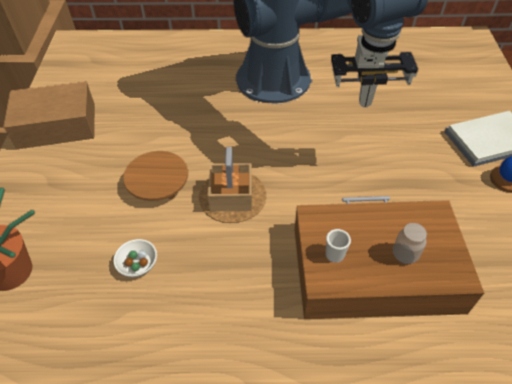

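Run:
```python
from h import *
n='top';p,d=snap(n,'t22.png')
c,uv=cloud(n,d)
rim=c[(abs(c[:,2]-.07)<.005)&(abs(c[:,0]-.5)<.09)&(abs(c[:,1]+.125)<.09)]
print(cv2.minAreaRect((rim[:,:2]*1000).astype(np.float32)))
b=c[(c[:,0]>.5)&(c[:,0]<.6)&(abs(c[:,1]-.21)<.16)&(c[:,2]>.03)];print(np.percentile(b,[1,50,99],axis=0).round(3))
```

```text
((498.7185363769531, -125.09614562988281), (107.70208740234375, 107.74446868896484), 89.95396423339844)
[[0.55  0.056 0.033]
 [0.591 0.225 0.07 ]
 [0.6   0.367 0.1  ]]
```

View pics/t22.png

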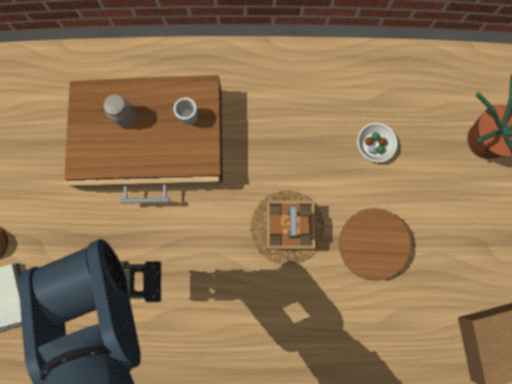

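```bash
python3 -c "
from plant import robot
print(robot.get_state()['clock'],robot.hand_in())"
```

```text
the job is handed in; nothing more can be done
49.3333 None
```

The job is done and handed in at 49 s of the 210 s allowed:
- **Caddy:** I lifted it off the stand by its handle and set it upright in the middle of the cork mat.
- **Tray:** I pulled it out to its stop. I then laid all three sticks on its floor, put the white jacks case beside them and pushed the tray back in.

**Final checks:**
- **Caddy on the mat:** its rim measures centred at (0.499, -0.125), the same as my measurement of the mat's centre. It stands level and all four wells are empty.
- **Round stand:** it is clear.
- **Tray contents:** before I closed the tray, the picture showed the three sticks and the case lying flat in it.
- **Tray closed:** it stopped firmly within about 1–2 mm of where I expected the home position, pushing back with about 20 N. The pictures show the front flush against the unit.
- **Left alone:** the jar, egg cup and dish look unmoved.

**Things that happened:**
- The case was knocked about 5 cm aside during the run, so I measured it again before picking it up.
- I rolled two of the sticks apart in the tray to make room for the third.
- One check script stopped on an empty sample, so I measured the caddy again and looked at the tray front in a fresh picture. No check disagreed.

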